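Ready the bench for gold finishing

TASK

Get the binder's bench ready for gold finishing: hang the glue pot by its arched handle on the hook of the stand, and lay every finishing tool down in the notched rest, one to a notch, seated level in both rails with the brass stamp on the far side and the wooden handle towards you. Raise the half-shut laptop's screen until it stands about 110 degrees open (leaning back some 20 degrees past upright) so that the design can be read; leave the white jar where it stands.

Things in the scene. Friction and masses are not known exactly. Their poses are not given: they have to be found in the camera images.
- laptop: laptop base, fixed, 190 (x) x 270 (y) x 15 mm high. Origin: centre of its underside; local -x is the front (keyboard) edge, towards the robot; the screen's hinge is along the far edge
- screen (a joint): screen opening in rad: 0 shut on the keyboard, 1.57 upright, 1.92 = 110 degrees, stop at 2.35; starts at 0.45 to 0.75. Stiff hinge (0.65 N m, plus 0.25 N m weight when flat: some 5 N near the free edge), stays where left. Plate 185 mm from hinge to free edge, 270 wide, 8 thick; can be pushed up from its inner side by shut fingertips put under the free edge
- screen_hinge (a point): middle of the hinge axis, at local (90, 0, 16) mm of the laptop; the screen's inner face passes through the axis, which runs along the laptop's y
- screen_edge (a point): middle of the screen's free edge, 185 mm from the hinge axis, in mid-thickness
- rest: wooden tool rest, fixed: board 110 (x) x 200 (y) x 10 mm; two rails along y at x = -36 and +36 mm, 12 mm thick, tops 40 mm high, each with three notches 34 mm wide, 16 deep, 62 apart. Origin: centre of the underside; -x is the near side (towards the robot); tools lie along x across both rails; 60 mm clear between the rails for fingers
- notch0 (a point): centre of the left (+y) notch pair, midway between the rails, at notch-floor height (24 mm above the bench); axes as the rest's. A seated tool's origin lies 12 mm above this point
- notch1 (a point): centre of the middle notch pair, midway between the rails, at notch-floor height (24 mm above the bench); axes as the rest's. A seated tool's origin lies 12 mm above this point
- notch2 (a point): centre of the right (-y) notch pair, midway between the rails, at notch-floor height (24 mm above the bench); axes as the rest's. A seated tool's origin lies 12 mm above this point
- tool_a: loose finishing tool, 170 mm long, 130 g: flat-sided wooden handle 130 x 24 x 24 mm, thin brass shank, brass stamp (a square block 18 mm wide). Origin: centre of the handle, on its axis, 12 mm up when lying; +x runs to the stamp (handle x = -65 to 65 mm, stamp ends at 105). Balances near the handle's middle. All four sides alike, it may lie on any. Absent (None) in some starts
- tool_b: loose finishing tool, 170 mm long, 130 g: flat-sided wooden handle 130 x 24 x 24 mm, thin brass shank, brass stamp (a round disc 20 mm across). Origin: centre of the handle, on its axis, 12 mm up when lying; +x runs to the stamp (handle x = -65 to 65 mm, stamp ends at 105). Balances near the handle's middle. All four sides alike, it may lie on any. Absent (None) in some starts
- tool_c: loose finishing tool, 170 mm long, 130 g: flat-sided wooden handle 130 x 24 x 24 mm, thin brass shank, brass stamp (a flat bar 24 x 10 mm). Origin: centre of the handle, on its axis, 12 mm up when lying; +x runs to the stamp (handle x = -65 to 65 mm, stamp ends at 105). Balances near the handle's middle. All four sides alike, it may lie on any. Absent (None) in some starts
- tool_a_stamp (a point): brass stamp face, the far end of this tool, 105 mm along +x from the tool's origin, on the tool's axis
- tool_b_stamp (a point): brass stamp face, the far end of this tool, 105 mm along +x from the tool's origin, on the tool's axis
- tool_c_stamp (a point): brass stamp face, the far end of this tool, 105 mm along +x from the tool's origin, on the tool's axis
- pot: loose enamelled glue pot, empty, 320 g, 96 mm across the rim, 75 mm high, standing upright, with a rigid arched handle of 10 mm round bar in its own y-z plane. Origin: centre of its underside, z up
- pot_bail (a point): middle of the handle's straight top bar, bar centre, 150 mm above the pot's underside; the bar runs along the pot's y and is straight for 44 mm to either side; 75 mm open below it down to the rim. Pinching it 25 to 30 mm off the middle leaves the middle free for the hook
- hook: iron hook stand, fixed: round foot 110 mm across and 12 mm high, post 14 mm thick and 225 mm high, and one prong, 8 mm thick, pointing to local -x (towards the robot), 206 mm high with a dip at x = -74 mm and an upturned tip at x = -100 mm whose top is 226 mm high. Origin: centre of the foot's underside
- hook_seat (a point): where the middle of the pot's handle bar comes to lie: over the dip of the prong, local (-74, 0, 205) mm of the stand (bar centre); pot handle bar then lies along the stand's y
- jar: bystander: white jar with a red cap, 72 mm across, 90 mm high, beyond the rest to the left; origin: centre of its underside. Leave alone
Mind the look-alikes: they are no part of the job. What is shaped like the tool_c but orange or pink is not meant. Leave any red look-alike of the tool_b alone.

How it is judged:
By the outcome, as a careful person would: the job done as asked, in the order asked, and still so for the second after the job is handed in, with the robot touching nothing.
Of tool_a, tool_b, tool_c only 2 to 3 are there at a start; the rules pass over those that are not, and their reading is None.
At some moment in a run one of tool_a, tool_b, tool_c may be knocked a few centimetres aside while the robot is not near it.
It also fails if it takes over 210 s, if anything falls off the work surface, if the arm or the gripper's body presses on something with over 40 N, if the wrist force passes 120 N, or if a joint passes its speed limit or range.

ROBOT

A 6-joint arm with a two-finger parallel gripper is mounted at the origin on the work surface. World frame = base frame: x ahead of the robot, y to its left, z up, the work surface at z = 0. Lengths are in m, angles in rad, forces in N, time in s.
With the tool pointing down it reaches from about 0.35 to 0.875 m from the base axis. Payload 15.5 kg.
Tool frame: the origin (TCP) lies midway between the tips of the shut fingers; the grasp point (between the pads) lies bot.pinch_z behind it (bot.pinch_z is the distance from the TCP to the grasp point, in m); z points along the fingers, y is the line along which they close (so a half turn about z gives the same grasp; the last joint's range is limited). The gripper opens to 85 mm and grips with 20 to 120 N. Pads are 22 mm wide; open, the fingers measure 114 mm over their backs; the gripper's body (76 mm by 85 mm) begins 54 mm behind the grasp point. The pads swing forward as they close: fully open they stand 13 mm farther back than shut.
Start: joints at [-1.403, 0.494, 1.345, -0, 1.302, -0.096], TCP at [0.163, -0.603, 0.202] pointing down, gripper open.
Joint ranges: [-2.91, 2.91], [-0.82, 2.16], [0.22, 2.67], [-1.22, 4.37], [0.12, 2.79], [-3.08, 3.08]. Speed limits (rad/s): [1.89, 1.89, 2.57, 3.01, 3.01, 3.01].

INTERFACE

Orientations are given as a unit quaternion [w, x, y, z].
In Python, from plant import bot gives the robot as it stands. The module is installed in compiled form; this text tells all that it offers.
- The arm moves only by the tool jog_arm, never from a script. Its argument "series" is text: rows parted by semicolons, each of 7 numbers parted by spaces: the shift along the tool's x, y, z in m, then the turn, a rotation vector about the tool's x, y, z in degrees, then the opening, from -1 (shut) to 1 (fully open). In form: dx dy dz rx ry rz jaw; .... A call has exactly 5 rows; each row shifts and turns the commanded pose from where the row before left it, along the tool's axes as they then stand; what a row does not reach is not made up. A row lasts 1/12 s, in which the tool goes at most 41.7 mm and 7.16 degrees, less where a joint would pass 70% of its speed; a pose out of reach is approached as far as the arm can. A call with a gripper value outside its range is refused whole. The fingers move at their own pace and stop on an object; "force" is the grip in N (left out, the last holds). Time passes only in rows, so rows that do not move let the fingers close, or fill a call up. It gives the time, the measured TCP pose, the force, the opening and the grip force at its end, in the units of the state.
- bot.sense(): the state, without advancing time (a new reading comes with each control period).
- bot.get_image(name): name is "side" or "top" or "wrist"; returns a dict with "image" (480x640x3 uint8, red, green, blue), "z_map" (480x640 float32, m along the optical axis (not along the pixel's ray), 0 where there is no reading), "camera_matrix" (3x3 intrinsics, pixels), "k1" (the pictures are not rectified: a ray, as slopes to the right and down, at radius r is drawn at 1 + k1 r^2 times it, then the intrinsics apply), "cam_to_world" (4x4, takes a point from camera to world coordinates); the wrist camera has in their place "T_tool_cam" (4x4, takes a point from camera to tool coordinates, whose origin is the TCP and whose axes are the flange's). Camera axes: x right, y up, looking along -z (the intrinsics and any distortion apply to the point x, -y, -z); pixel columns grow to the right and rows downward; lengths in m; the calibration is good to about 2 mm. A picture is of the moment at which its call begins: read the wrist's pose just before it.
- bot.finish_job(): hands the job in; it is judged then, once.
Trained networks look in a picture, given as the dict that the camera call returned (one of the last four; its "shot" number tells which), for a name from the list of things; names that differ only in an ending like _2 or _b are one class to them, and where a whole thing is asked for, a point or a joint stands for the part that bears it (a point fixed in the world has none). Each returns a list of dicts, best first, with "p" (0 to 1); they miss things now and then, are a little off and sometimes report something else, mostly with a low value. They report only what shows in the picture. A call takes as long as a camera call. They do not tell look-alikes from the thing itself.
- bot.trace(picture, label): "pixels" (480x640 bool, what is visible of it) and "extent" ([left, top, width, height] in pixels, round what is visible of it).
The state is a dict: "time": time; "joint_positions": joint angles; "dq": joint speeds; "tau": joint torques, N m; "position": TCP position; "orientation": TCP orientation; "force": force on the tool from outside, world axes, zero at the start; "wrist_torque": the same for the moment, N m; "finger_gap": finger opening in m; "grip_force": force on a finger pad.
Only numpy, scipy, OpenCV 4.12 (cv2) and the standard library are available. Lean on these libraries where they do the work, as an engineer would, in place of code of your own. Each camera call takes 0.05 s, during which the arm holds its last target. There are 200 camera calls.

## Working session

There is one attempt and no reset: what is moved stays moved. The work goes in short steps, Python scripts to look and compute and a tool call to move; the robot and the scene stay as the last step left them, time stands still between calls to the robot, and variables do not carry over. Pictures are saved under pics/ and viewed, at most 14 in all, crops included, and the job is handed in when it is done.

Besides the shell and the picture viewer there is one more tool, called after "Call:" by a JSON object that holds its "op" and its "data", one argument or row to a line. jog_arm: Moves the arm, as the interface text tells. Its arguments: {"type":"object","properties":{"series":{"type":"string"},"force":{"type":"number"}},"required":["series"]}

```bash
mkdir -p pics; ls; cat > h.py <<'E'
import numpy as np,cv2
from plant import bot
from scipy.spatial.transform import Rotation as R
def cloud(d):
    K=np.array(d["camera_matrix"]);k1=d["k1"];z=d["z_map"]
    v,u=np.mgrid[0:480,0:640].astype(float)
    x=(u-K[0,2])/K[0,0];y=(v-K[1,2])/K[1,1]
    # undistort
    xu,yu=x.copy(),y.copy()
    for _ in range(8):
        f=1+k1*(xu**2+yu**2);xu,yu=x/f,y/f
    P=np.stack([xu*z,-yu*z,-z,np.ones_like(z)],-1)
    if "cam_to_world" in d: T=np.array(d["cam_to_world"])
    else:
        s=bot.sense();T=np.eye(4);q=s["orientation"];T[:3,:3]=R.from_quat([q[1],q[2],q[3],q[0]]).as_matrix();T[:3,3]=s["position"];T=T@np.array(d["T_tool_cam"])
    W=(P@T.T)[...,:3];W[z<=0]=np.nan
    return W
def save(d,n,crop=None,s=1):
    im=d["image"][...,::-1]
    if crop: l,t,w,h=crop;im=im[t:t+h,l:l+w]
    cv2.imwrite("pics/"+n,cv2.resize(im,None,fx=s,fy=s,interpolation=cv2.INTER_CUBIC))
E
python3 - <<'E'
from h import *
s=bot.sense();print(s, bot.pinch_z)
for c in["top","side"]:
    d=bot.get_image(c);save(d,c+"0.png");W=cloud(d);np.save(c+".npy",W)
    print(c,np.round(d["cam_to_world"],3).tolist())
    for n in["laptop","screen","rest","tool_a","tool_b","tool_c","pot","hook","jar"]:
        for r in bot.trace(d,n)[:4]:
            p=W[r["pixels"]];p=p[~np.isnan(p[:,0])]
            if len(p): print(n,round(r["p"],2),r["extent"],np.round(np.median(p,0),3),np.round(np.percentile(p,2,axis=0),3),np.round(np.percentile(p,98,axis=0),3))
E
```

```text
pics
{'time': 0.0, 'joint_positions': array([-1.40246654e+00,  4.94183213e-01,  1.34610101e+00,  2.23925727e-05,
        1.30249192e+00, -9.54866431e-02]), 'dq': array([ 3.62221917e-04, -3.25236833e-05,  4.82252417e-04, -1.89307888e-03,
       -9.23937770e-04,  5.78328536e-04]), 'tau': array([ 3.28394388e-03, -8.82144499e+01, -3.83871710e+01, -4.40855433e-05,
        1.01148835e-02,  1.76194259e-07]), 'position': array([ 0.16293509, -0.60300059,  0.20171046]), 'orientation': array([-5.91745371e-04,  9.91312936e-01,  1.31523048e-01, -1.07607238e-05]), 'force': array([ 0.547136  ,  0.52404302, -0.18519602]), 'wrist_torque': array([-0.01289432,  0.00487359, -0.06422393]), 'grip_force': 0.0, 'finger_gap': 0.08543730338855986} 0.0187
top [[0.012, 0.995, -0.104, 0.378], [-1.0, 0.011, -0.016, 0.008], [-0.015, 0.104, 0.994, 1.491], [0.0, 0.0, 0.0, 1.0]]
laptop 0.8 [173.1, 186.8, 105.2, 89.2] [0.543 0.291 0.059] [0.436 0.16  0.008] [0.664 0.428 0.128]
screen 0.65 [170.9, 186.3, 96.0, 80.6] [0.564 0.302 0.083] [0.462 0.173 0.026] [0.671 0.429 0.129]
rest 0.88 [307.9, 193.1, 67.0, 40.0] [ 0.618
[... 3414 characters left out ...]
4] [ 0.239 -0.305  0.02 ] [ 0.171 -0.352  0.   ] [ 0.296 -0.24   0.029]
tool_c 0.62 [288.2, 296.5, 59.0, 12.3] [ 0.46  -0.086  0.019] [ 0.389 -0.095  0.001] [ 0.551 -0.069  0.029]
tool_c 0.59 [300.4, 322.7, 60.7, 12.6] [ 0.507 -0.188  0.021] [ 0.417 -0.199  0.001] [ 0.578 -0.168  0.031]
pot 0.89 [298.9, 321.5, 33.3, 62.8] [ 0.444 -0.304  0.048] [ 0.397 -0.367  0.   ] [ 0.484 -0.272  0.156]
hook 0.95 [375.2, 318.8, 49.0, 78.9] [ 0.66  -0.376  0.014] [ 0.599 -0.425  0.003] [ 0.713 -0.323  0.213]
hook 0.46 [296.8, 324.7, 42.7, 59.0] [ 0.445 -0.303  0.047] [ 0.397 -0.367 -0.   ] [ 0.485 -0.216  0.156]
jar 0.76 [400.3, 220.5, 18.6, 33.9] [0.782 0.12  0.064] [0.753 0.102 0.003] [0.819 0.202 0.095]
```

```bash
python3 - <<'E'
import cv2
a=cv2.imread("pics/top0.png")[130:370,150:480];b=cv2.imread("pics/side0.png")[170:400,200:440]
cv2.imwrite("pics/a.png",cv2.resize(a,None,fx=2.4,fy=2.4,interpolation=2));cv2.imwrite("pics/b.png",cv2.resize(b,None,fx=2.6,fy=2.6,interpolation=2))
E
```

```text
(no output)
```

View pics/a.png

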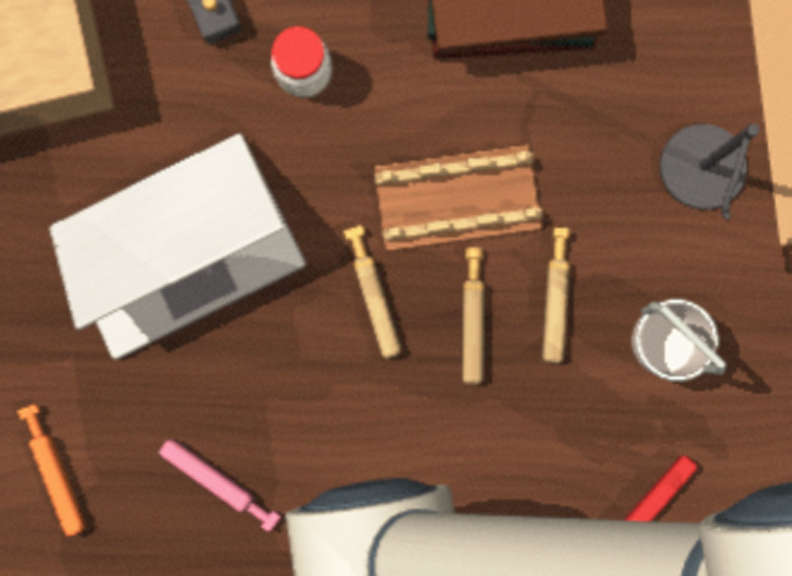

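View pics/b.png

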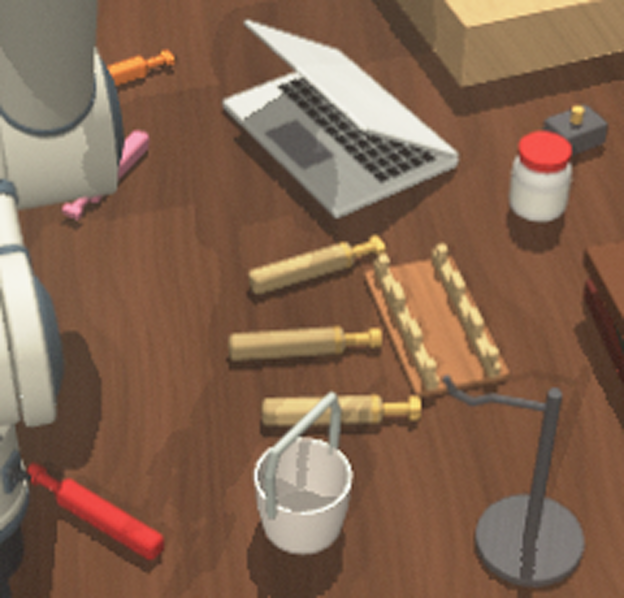

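The three plain wood tools in the top crop are at (375,295), (473,320) and (557,295). The orange (55,470), pink (220,485) and red (665,490) ones are look-alikes, told apart by colour and left alone. The pot is at (677,340) and the hook at (705,165). Next I fit poses.

```bash
cat >> h.py <<'E'
def circ(p):
    A=np.c_[2*p[:,:2],np.ones(len(p))];c=np.linalg.lstsq(A,(p[:,:2]**2).sum(1),rcond=None)[0];return c[0],c[1],np.sqrt(c[2]+c[0]**2+c[1]**2)
def line(p):
    c=np.median(p[:,:2],0);w=np.linalg.svd(p[:,:2]-p[:,:2].mean(0),full_matrices=False)[2][0]
    if w[0]<0:w=-w
    return p[:,:2].mean(0),w
def box(W,x0,x1,y0,y1,z0,z1):
    P=W.reshape(-1,3);m=(P[:,0]>x0)&(P[:,0]<x1)&(P[:,1]>y0)&(P[:,1]<y1)&(P[:,2]>z0)&(P[:,2]<z1);return P[m]
def tool(p):
    c,w=line(p);t=(p[:,:2]-c)@w;n=np.array([-w[1],w[0]])
    # refine: handle part only (lower 70%) for axis
    a,b=np.percentile(t,[1,99]);h=p[(t>a+.005)&(t<a+.12)];c2,w=line(h)
    t=(p[:,:2]-c2)@w;a,b=np.percentile(t,[.5,99.5])
    wid=np.ptp(np.percentile((h[:,:2]-c2)@np.array([-w[1],w[0]]),[2,98]))
    return c2+w*((a+b)/2-.02),np.degrees(np.arctan2(w[1],w[0])),b-a,wid
E
python3 - <<'E'
from h import *
for cam in["top","side"]:
    W=np.load(cam+".npy");print(cam)
    for nm,b in dict(L=(.37,.6,0.005,.09),M=(.37,.6,-.12,-.05),Rr=(.37,.6,-.215,-.15)).items():
        p=box(W,*b,.008,.035)
        # exclude rest
        if nm!="x": p=p[~((p[:,0]>.585))]
        print(nm,len(p),tool(p))
    p=box(W,.36,.53,-.4,-.24,.068,.08);print("rim",circ(p))
    p=box(W,.36,.53,-.4,-.22,.143,.165);c,w=line(p);t=(p[:,:2]-c)@w;print("bail",c,w,np.degrees(np.arctan2(w[1],w[0])),t.min(),t.max(),p[:,2].max(),np.median(p[:,2]),c+w*(t.min()+t.max())/2)
    p=box(W,.56,.75,-.46,-.28,.008,.016);print("foot",circ(p))
    p=box(W,.5,.75,-.46,-.28,.18,.24);
    q=p[np.argsort(p[:,0])];print(len(q));print(np.round(q[::max(1,len(q)//25)],3).tolist())
    p=box(W,.52,.72,-.2,.08,.002,.05);r=cv2.minAreaRect(p[:,:2].astype(np.float32));print("rest",r)
    p=box(W,.52,.72,-.2,.08,.036,.045);r=cv2.minAreaRect(p[:,:2].astype(np.float32));print("rails",r)
    p=box(W,.36,.75,.1,.5,.003,.15);r=cv2.minAreaRect(p[:,:2].astype(np.float32));print("lap",r,cv2.boxPoints(r).tolist())
    p=box(W,.36,.75,.1,.5,.04,.15);q=p.copy();n=np.linalg.svd(q-q.mean(0),full_matrices=False)[2][2];n*=np.sign(n[2])
    d=(q-q.mean(0))@n;q=q[abs(d)<.004];c=q.mean(0);n=np.linalg.svd(q-c,full_matrices=False)[2][2];n*=np.sign(n[2]);print("screen n",n,"c",c,"open",np.arccos(n[2]),"yaw",np.degrees(np.arctan2(-n[1],-n[0])),q[:,2].max())
E
```

```text
top
L 486 (array([0.47779182, 0.04126639]), np.float64(18.194463248695293), np.float64(0.16763618849337447), np.float64(0.023389223646966564))
M 535 (array([ 0.46442391, -0.07900855]), np.float64(0.24870253301155348), np.float64(0.2006004027305389), np.float64(0.021346847433495728))
Rr 432 (array([ 0.47578068, -0.18202213]), np.float64(-4.369927187536364), np.float64(0.16871421264594413), np.float64(0.024174117454087127))
rim (np.float64(0.43829609512148604), np.float64(-0.3204048240089544), np.float64(0.04622624705791898))
bail [ 0.43824454 -0.31991334] [0.70090115 0.71325842] 45.50065142705182 -0.05075811436629786 0.050197133529936974 0.1615252078384386 0.15409700765667333 [ 0.43804794 -0.3201134 ]
foot (np.float64(0.6623873165384768), np.float64(-0.37379255447361937), np.float64(0.0416959213904618))
156
[[0.565, -0.343, 0.228], [0.569, -0.34, 0.22], [0.575, -0.342, 0.213], [0.582, -0.345, 0.203], [0.587, -0.348, 0.202], [0.593, -0.348, 0.203], [0.598, -0.356, 0.204], [0.603, -0.357, 0.207], [0.605, -0.352, 0.208], [0.611, -0.355, 0.206], [0.616, -0.359, 0.21], [0.621, -0.357, 0.21
[... 2410 characters left out ...]
 -0.375, 0.185], [0.67, -0.373, 0.19]]
rest ((0.6200557351112366, -0.06003974378108978), (0.280091792345047, 0.19983044266700745), 89.94225311279297)
rails ((0.6208368539810181, -0.05969475209712982), (0.08376653492450714, 0.18745797872543335), 8.60438060760498)
lap ((0.5550348162651062, 0.30000588297843933), (0.38982096314430237, 0.39994195103645325), 0.0024642127100378275) [[0.36011576652526855, 0.4999684989452362], [0.36013293266296387, 0.10002652555704117], [0.7499538660049438, 0.10004326701164246], [0.7499366998672485, 0.4999852478504181]]
screen n [0.13800716 0.00939993 0.99038662] c [0.60039998 0.3152258  0.08973797] open 0.13877188609247795 yaw -176.10349564835377 0.10956233674619553
```

Call:
{"op": "jog_arm", "data": {
  "series": "0 0 0 0 0 -6.08 1; 0 0 0 0 0 -6.08 1; 0 0 0 0 0 -6.08 1; 0 0 0 0 0 -6.08 1; 0 0 0 0 0 -6.08 1",
  "force": 80
}}

```text
time: 1.42
position: [0.163, -0.6034, 0.2023]
orientation: [-0.0, 0.921, 0.389, 0.0]
force: [0.3, -0.1, 1.0]
finger_gap: 0.0853
grip_force: 0.0
```

Call:
{"op": "jog_arm", "data": {
  "series": "0.03 0 0 0 0 0 1; 0.04 0 0 0 0 0 1; 0.04 0 0 0 0 0 1; 0.04 0 0 0 0 0 1; 0.04 0 0 0 0 0 1"
}}

```text
time: 1.83
position: [0.297, -0.4664, 0.2024]
orientation: [0.0, 0.922, 0.387, 0.0]
force: [1.5, -1.0, -0.2]
finger_gap: 0.0851
grip_force: 0.0
```

Call:
{"op": "jog_arm", "data": {
  "series": "0.04 0 0 0 0 0 1; 0.04 0 0 0 0 0 1; 0.04 0 0 0 0 0 1; 0.03 0 0 0 0 0 1; 0.02 0 0 0 0 0 1"
}}

```text
time: 2.25
position: [0.417, -0.3442, 0.2024]
orientation: [-0.0, 0.922, 0.388, 0.0]
force: [0.3, -1.5, 0.2]
finger_gap: 0.0855
grip_force: 0.0
```

Call:
{"op": "jog_arm", "data": {
  "series": "0.02 0 0 0 0 0 1; 0.02 0 0 0 0 0 1; 0.0126 0 0 0 0 0 1; 0.01 0 0 0 0 0 1; 0 0 0 0 0 0 1"
}}

```text
time: 2.67
position: [0.46, -0.301, 0.2023]
orientation: [-0.0, 0.922, 0.387, 0.0]
force: [-0.2, 0.2, -1.2]
finger_gap: 0.0855
grip_force: 0.0
```

Call:
{"op": "jog_arm", "data": {
  "series": "0 0 0.025 0 0 0 1; 0 0 0.025 0 0 0 1; 0 0 0.021 0 0 0 1; 0 0 0 0 0 0 1; 0 0 0 0 0 0 -1"
}}

```text
time: 3.08
position: [0.4583, -0.3022, 0.131]
orientation: [-0.001, 0.922, 0.386, -0.001]
force: [0.4, -0.5, 0.7]
finger_gap: 0.0755
grip_force: 0.0
```

Call:
{"op": "jog_arm", "data": {
  "series": "0 0 0 0 0 0 -1; 0 0 0 0 0 0 -1; 0 0 0 0 0 0 -1; 0 0 0 0 0 0 -1; 0 0 0 0 0 0 -1"
}}

```text
time: 3.5
position: [0.4593, -0.3021, 0.1319]
orientation: [0.0, 0.922, 0.387, 0.0]
force: [-0.1, -0.3, 0.3]
finger_gap: 0.0123
grip_force: 0.0
```

Call:
{"op": "jog_arm", "data": {
  "series": "0 0 0 0 0 0 -1; 0 0 0 0 0 0 -1; 0 0 0 0 0 0 -1; 0 0 0 0 0 0 -1; 0 0 -0.01 0 0 0 -1"
}}

```text
time: 3.92
position: [0.4583, -0.3012, 0.1402]
orientation: [-0.001, 0.922, 0.387, -0.001]
force: [-0.4, 0.8, -2.2]
finger_gap: -0.0001
grip_force: 0.0
```

```bash
python3 - <<'E'
from h import *
d=bot.get_image("wrist");save(d,"w1.png");s=bot.sense();print(s["position"],s["finger_gap"],s["grip_force"])
E
```

```text
[ 0.45936544 -0.30207957  0.14293807] 8.095411149033525e-05 0.0
```

View pics/w1.png

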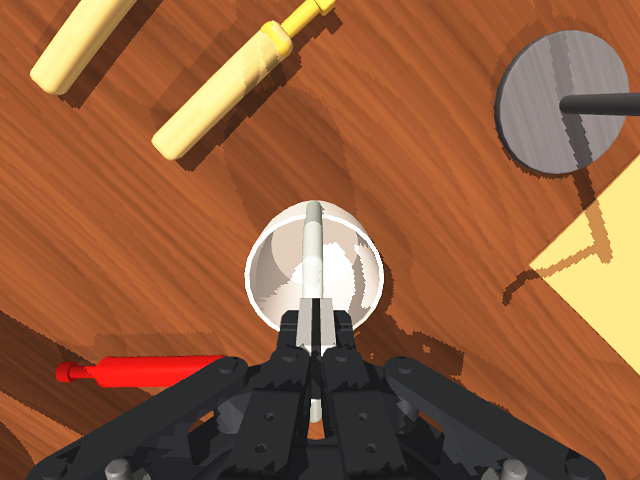

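```bash
python3 - <<'E'
from h import *
d=bot.get_image("wrist");W=cloud(d);print(np.round(d["T_tool_cam"],3).tolist())
for r in(210,220,240,260,280,295,305,320,340,380,405,415):print(r,np.round(W[r,308:324:5],3).tolist())
p=box(W,.36,.53,-.4,-.22,.12,.17);
d=bot.get_image("side");save(d,"s1.png",(240,270,160,120),5);W=cloud(d)
E
```

```text
[[0.001, 0.947, 0.322, 0.083], [1.0, -0.001, 0.001, 0.0], [0.001, 0.322, -0.947, -0.172], [0.0, 0.0, 0.0, 1.0]]
210 [[0.477, -0.279, 0.1], [0.479, -0.281, 0.1], [0.479, -0.285, 0.088], [0.477, -0.292, 0.065]]
220 [[0.478, -0.279, 0.125], [0.48, -0.28, 0.126], [0.48, -0.284, 0.116], [0.462, -0.31, 0.005]]
240 [[0.474, -0.283, 0.143], [0.476, -0.284, 0.143], [0.477, -0.287, 0.14], [0.449, -0.323, 0.003]]
260 [[0.471, -0.287, 0.155], [nan, nan, nan], [0.474, -0.29, 0.154], [0.436, -0.337, 0.004]]
280 [[0.464, -0.294, 0.155], [0.465, -0.295, 0.155], [0.466, -0.298, 0.152], [0.423, -0.35, 0.004]]
295 [[0.458, -0.299, 0.155], [0.46, -0.301, 0.155], [0.461, -0.303, 0.154], [0.418, -0.354, 0.022]]
305 [[0.465, -0.293, 0.182], [0.467, -0.294, 0.183], [0.468, -0.295, 0.182], [0.469, -0.297, 0.182]]
320 [[0.465, -0.293, 0.194], [0.466, -0.294, 0.193], [0.468, -0.296, 0.193], [0.469, -0.297, 0.193]]
340 [[0.465, -0.293, 0.206], [0.467, -0.294, 0.206], [0.468, -0.295, 0.207], [0.469, -0.296, 0.207]]
380 [[0.462, -0.297, 0.219], [0.457, -0.304, 0.21], [0.458, -0.306, 0.209], [0.465, -0.3, 0.22]]
405 [[0.455, -0.304, 0.22], [0.414, -0.347, 0.155], [0.416, -0.349, 0.155], [0.458, -0.308, 0.219]]
415 [[0.452, -0.307, 0.22], [0.409, -0.352, 0.155], [0.308, -0.461, 0.001], [0.456, -0.31, 0.22]]
```

View pics/s1.png

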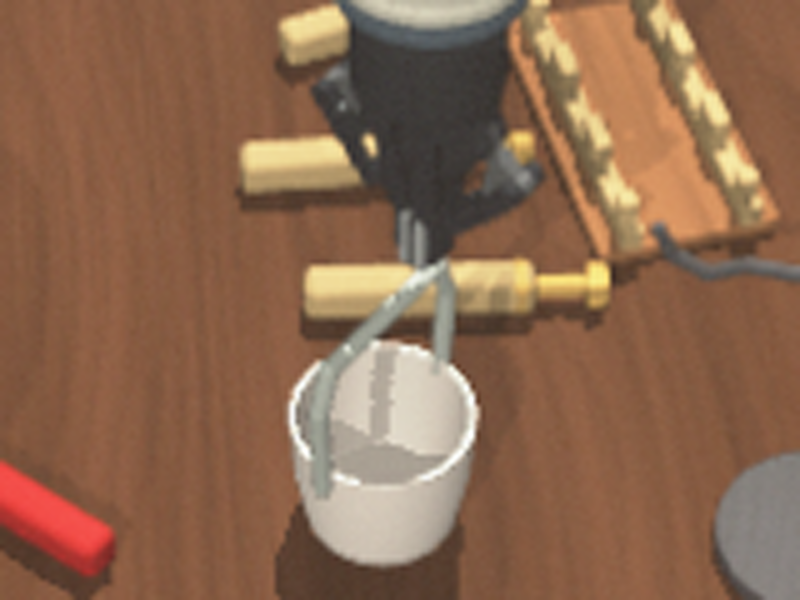

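The fingers shut above the bar: the wrist depth puts the visible tips near z 0.177, while the reported TCP is 0.143. So the tips sit about 34 mm behind the reported TCP. I'll open, go lower and close again; this is safe either way.

Call:
{"op": "jog_arm", "data": {
  "series": "0 0 0 0 0 0 1; 0 0 0 0 0 0 1; 0 0 0 0 0 0 1; 0 0 0 0 0 0 1; 0 0 0 0 0 0 1"
}}

```text
time: 4.48
position: [0.459, -0.3018, 0.1412]
orientation: [-0.0, 0.922, 0.387, -0.0]
force: [-0.1, -0.1, -0.1]
finger_gap: 0.0608
grip_force: 0.0
```

Call:
{"op": "jog_arm", "data": {
  "series": "0 0 0 0 0 0 1; 0 0 0 0 0 0 1; 0 0 0.01 0 0 0 1; 0 0 0.01 0 0 0 1; 0 0 0.01 0 0 0 1"
}}

```text
time: 4.9
position: [0.4589, -0.3017, 0.11]
orientation: [-0.0, 0.922, 0.387, -0.0]
force: [1.1, 0.5, 0.1]
finger_gap: 0.0852
grip_force: 0.0
```

Call:
{"op": "jog_arm", "data": {
  "series": "0 0 0.01 0 0 0 1; 0 0 0.004 0 0 0 1; 0 0 0 0 0 0 1; 0 0 0 0 0 0 1; 0 0 0 0 0 0 -1"
}}

```text
time: 5.32
position: [0.4593, -0.302, 0.0975]
orientation: [0.0, 0.922, 0.387, 0.0]
force: [-0.5, -0.6, 1.3]
finger_gap: 0.0754
grip_force: 0.0
```

Call:
{"op": "jog_arm", "data": {
  "series": "0 0 0 0 0 0 -1; 0 0 0 0 0 0 -1; 0 0 0 0 0 0 -1; 0 0 0 0 0 0 -1; 0 0 0 0 0 0 -1"
}}

```text
time: 5.73
position: [0.4591, -0.3019, 0.0974]
orientation: [0.0, 0.922, 0.387, 0.0]
force: [-0.4, 1.6, 1.5]
finger_gap: 0.0125
grip_force: 0.7
```

Call:
{"op": "jog_arm", "data": {
  "series": "0 0 0 0 0 0 -1; 0 0 0 0 0 0 -1; 0 0 0 0 0 0 -1; 0 0 0 0 0 0 -1; 0 0 0 0 0 0 -1"
}}

```text
time: 6.15
position: [0.4591, -0.3018, 0.0975]
orientation: [-0.0, 0.922, 0.387, 0.0]
force: [-1.1, 2.3, 6.1]
finger_gap: 0.0076
grip_force: 78.0
```

```bash
python3 - <<'E'
from h import *
d=bot.get_image("wrist");save(d,"w2.png");s=bot.sense();print(s["position"],s["finger_gap"],s["grip_force"])
W=cloud(d);print(np.array(d["camera_matrix"]).tolist(),d["k1"])
for r in(260,280,290,295,305,320,340):print(r,np.round(W[r,300:335:8],3).tolist())
E
```

```text
[ 0.45912105 -0.30182397  0.0974713 ] 0.0078033487627247955 77.98184752464294
[[378.80011644973473, 0.0, 315.6149849153359], [0.0, 378.80011644973473, 240.52654725543874], [0.0, 0.0, 1.0]] -0.07818485987487972
260 [[0.435, -0.31, 0.005], [0.477, -0.28, 0.132], [0.479, -0.282, 0.133], [0.481, -0.285, 0.13], [0.452, -0.327, 0.004]]
280 [[0.423, -0.322, 0.005], [0.474, -0.283, 0.143], [0.477, -0.284, 0.145], [0.478, -0.287, 0.142], [0.441, -0.339, 0.005]]
290 [[0.418, -0.327, 0.006], [0.473, -0.284, 0.148], [0.476, -0.286, 0.149], [0.477, -0.289, 0.146], [0.435, -0.345, 0.005]]
295 [[0.414, -0.331, 0.005], [0.473, -0.285, 0.15], [0.475, -0.287, 0.15], [0.476, -0.289, 0.149], [0.432, -0.348, 0.004]]
305 [[0.462, -0.29, 0.137], [0.472, -0.286, 0.154], [0.474, -0.287, 0.155], [0.475, -0.29, 0.153], [0.471, -0.299, 0.136]]
320 [[0.463, -0.291, 0.148], [0.468, -0.29, 0.155], [0.47, -0.292, 0.155], [0.472, -0.294, 0.155], [0.471, -0.299, 0.148]]
340 [[0.463, -0.291, 0.161], [0.462, -0.296, 0.155], [0.465, -0.297, 0.157], [0.466, -0.299, 0.155], [0.471, -0.298, 0.161]]
```

View pics/w2.png

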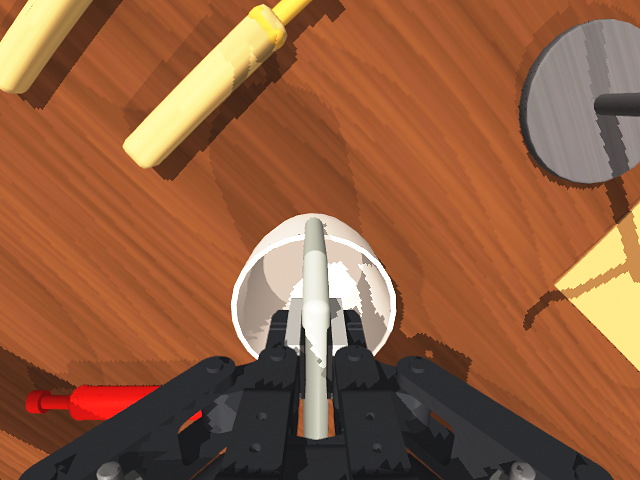

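```bash
python3 - <<'E'
from h import *
for cam in["top","side"]:
    W=np.load(cam+".npy")
    p=box(W,.6,.72,-.44,-.32,.05,.19);print("post",len(p),np.median(p,0),np.percentile(p,[5,95],axis=0))
    p=box(W,.55,.65,-.46,-.28,.19,.24);c,w=line(p);print("prong",c,np.degrees(np.arctan2(w[1],w[0])),"y at x=.59:",c[1]+w[1]/w[0]*(.59-c[0]), "x range",np.percentile(p[:,0],[0,1,100]))
    f=box(W,.56,.75,-.46,-.28,.008,.016);print("footext",np.percentile(f,[1,99],axis=0))
E
```

```text
post 81 [ 0.65868035 -0.36804039  0.12532701] [[ 0.6555506  -0.37349419  0.0574406 ]
 [ 0.66704299 -0.36557177  0.17859846]]
prong [ 0.60829749 -0.35520964] -18.194199549679603 y at x=.59: -0.3491957784984523 x range [0.56495072 0.56542418 0.64948005]
footext [[ 0.60668564 -0.43898374  0.00810967]
 [ 0.71494375 -0.31901149  0.0158788 ]]
post 208 [ 0.6618754  -0.37631064  0.12310798] [[ 0.65672027 -0.38021804  0.05751392]
 [ 0.66920565 -0.37145226  0.18303704]]
prong [ 0.6063496  -0.35444437] -17.840385299727853 y at x=.59: -0.34918237552141607 x range [0.56545746 0.56742805 0.64960076]
footext [[ 0.61170873 -0.42663204  0.00817797]
 [ 0.71602847 -0.32152996  0.01582063]]
```

Call:
{"op": "jog_arm", "data": {
  "series": "0 0 -0.01 0 0 0 -1; 0 0 -0.02 0 0 0 -1; 0 0 -0.03 0 0 0 -1; 0 0 -0.02 0 0 0 -1; 0 0 -0.016 0 0 0 -1"
}}

```text
time: 6.62
position: [0.4593, -0.3021, 0.1956]
orientation: [0.001, 0.922, 0.387, 0.0]
force: [0.5, 0.6, -3.9]
finger_gap: 0.0079
grip_force: 78.2
```

Call:
{"op": "jog_arm", "data": {
  "series": "0 0 0 0 0 -5 -1; 0 0 0 0 0 -6 -1; 0 0 0 0 0 -6 -1; 0 0 0 0 0 -6 -1; 0 0 0 0 0 -4 -1"
}}

```text
time: 7.03
position: [0.4589, -0.3017, 0.1937]
orientation: [-0.0, 0.805, 0.594, -0.0]
force: [0.2, -0.3, -4.8]
finger_gap: 0.0078
grip_force: 78.2
```

Call:
{"op": "jog_arm", "data": {
  "series": "0.01 0 0 0 0 0 -1; 0.0113 0 0 0 0 0 -1; 0 0.02 0 0 0 0 -1; 0 0.02 0 0 0 0 -1; 0 0 0 0 0 0 -1"
}}

```text
time: 7.45
position: [0.5069, -0.2934, 0.1936]
orientation: [0.001, 0.807, 0.591, 0.001]
force: [-0.9, -0.4, -3.9]
finger_gap: 0.0074
grip_force: 78.3
```

```bash
python3 - <<'E'
from h import *
s=bot.sense();print(s["position"])
d=bot.get_image("wrist");W=cloud(d);save(d,"w3.png")
for r in(230,250,270,290,310,320,330,340,405,415,425):print(r,np.round(W[r,302:335:6],3).tolist())
p=box(W,.545,.65,-.4,-.3,.19,.24);print(len(p));c,w=line(p);print(c,np.degrees(np.arctan2(w[1],w[0])));q=p[np.argsort(p[:,0])];print(np.round(q[::len(q)//15],3).tolist())
E
```

```text
[ 0.50689035 -0.29340337  0.1936083 ]
230 [[0.504, -0.271, 0.164], [0.508, -0.272, 0.166], [0.513, -0.266, 0.19], [0.516, -0.266, 0.193], [0.519, -0.268, 0.187], [0.52, -0.276, 0.166]]
250 [[0.491, -0.304, 0.099], [0.511, -0.265, 0.217], [0.514, -0.264, 0.222], [0.516, -0.265, 0.223], [0.518, -0.267, 0.218], [0.513, -0.31, 0.101]]
270 [[0.486, -0.319, 0.101], [0.511, -0.268, 0.233], [0.513, -0.268, 0.234], [0.515, -0.269, 0.233], [0.517, -0.27, 0.232], [0.508, -0.326, 0.1]]
290 [[0.481, -0.335, 0.1], [0.51, -0.271, 0.243], [0.512, -0.271, 0.244], [0.514, -0.272, 0.244], [0.516, -0.273, 0.243], [0.503, -0.343, 0.1]]
310 [[0.506, -0.276, 0.248], [0.508, -0.275, 0.25], [0.511, -0.275, 0.251], [0.513, -0.276, 0.251], [0.514, -0.276, 0.251], [0.515, -0.285, 0.236]]
320 [[0.505, -0.278, 0.25], [0.507, -0.278, 0.251], [0.51, -0.278, 0.252], [0.512, -0.279, 0.252], [0.513, -0.281, 0.249], [0.514, -0.285, 0.244]]
330 [[0.504, -0.281, 0.251], [0.506, -0.282, 0.251], [0.508, -0.282, 0.252], [0.51, -0.283, 0.251], [0.512, -0.284, 0.251], [0.514, -0.285, 0.251]]
340 [[0.504, -0.281, 0.257], [0.50
[... 280 characters left out ...]
0.001], [0.494, -0.318, 0.251], [0.497, -0.319, 0.251], [0.499, -0.32, 0.251], [0.5, -0.323, 0.248], [0.444, -0.555, -0.0]]
425 [[0.403, -0.561, -0.002], [0.492, -0.324, 0.25], [0.495, -0.324, 0.251], [0.497, -0.325, 0.251], [0.499, -0.326, 0.25], [0.439, -0.572, -0.001]]
2831
[ 0.60297384 -0.35059767] -17.956860194242733
[[0.562, -0.34, 0.222], [0.566, -0.338, 0.224], [0.57, -0.339, 0.209], [0.575, -0.341, 0.211], [0.582, -0.342, 0.202], [0.59, -0.346, 0.194], [0.595, -0.348, 0.203], [0.6, -0.347, 0.201], [0.604, -0.35, 0.206], [0.61, -0.351, 0.207], [0.616, -0.353, 0.205], [0.622, -0.355, 0.205], [0.629, -0.358, 0.209], [0.636, -0.359, 0.204], [0.643, -0.367, 0.207], [0.65, -0.363, 0.205]]
```

View pics/w3.png

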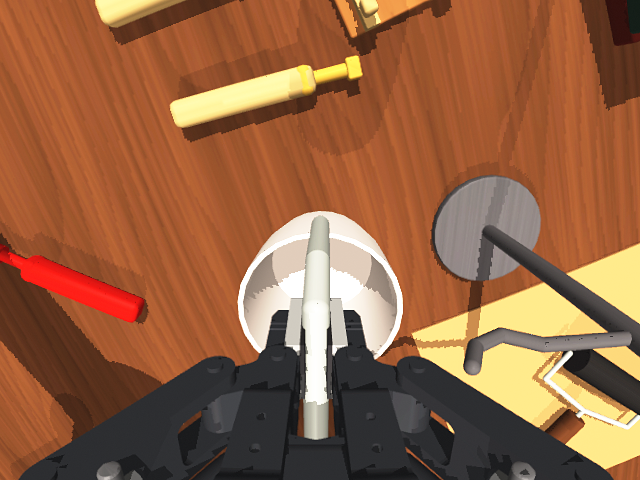

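Call:
{"op": "jog_arm", "data": {
  "series": "0 0.02 0 0 0 0 -1; 0 0.02 0 0 0 0 -1; 0 0.02 0 0 0 0 -1; 0 0.02 0 0 0 0 -1; 0 0.0159 0 0 0 0 -1"
}}

```text
time: 7.92
position: [0.5961, -0.3215, 0.1932]
orientation: [-0.0, 0.807, 0.591, -0.0]
force: [-0.1, 0.1, -3.9]
finger_gap: 0.0076
grip_force: 78.3
```

Call:
{"op": "jog_arm", "data": {
  "series": "0 0 0.01 0 0 0 -1; 0 0 0.01 0 0 0 -1; 0 0 0.008 0 0 0 -1; 0 0 0.005 0 0 0 -1; 0 0 0.003 0 0 0 -1"
}}

```text
time: 8.33
position: [0.5941, -0.3217, 0.1563]
orientation: [-0.001, 0.807, 0.591, -0.0]
force: [0.9, 0.4, 2.6]
finger_gap: 0.0076
grip_force: 78.9
```

```bash
python3 - <<'E'
from h import *
s=bot.sense();print(s["position"],s["force"])
d=bot.get_image("side");save(d,"s2.png",(340,270,120,100),6)
E
```

```text
[ 0.59412397 -0.32174692  0.15630688] [0.87372709 0.40983793 2.55982302]
```

View pics/s2.png

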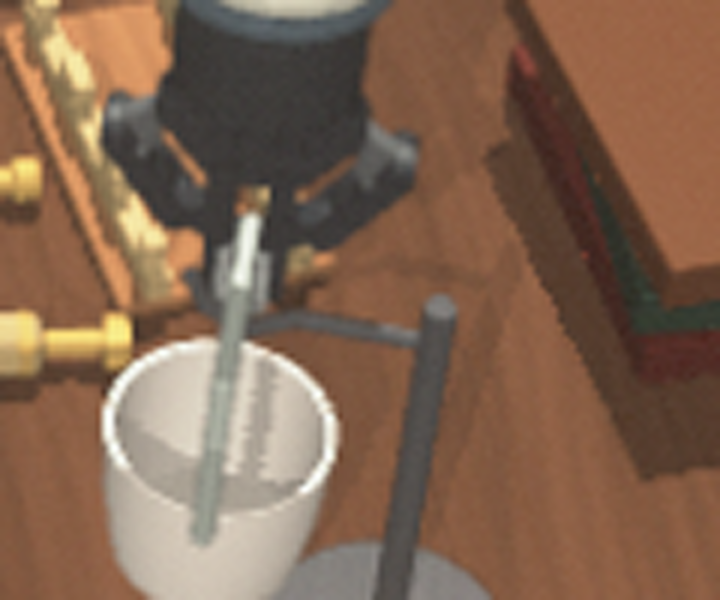

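Call:
{"op": "jog_arm", "data": {
  "series": "0 0 0 0 0 0 -0.6; 0 0 0 0 0 0 -0.4; 0 0 0 0 0 0 0; 0 0 0 0 0 0 0.2; 0 0 0 0 0 0 0.2"
}}

```text
time: 8.8
position: [0.5952, -0.3225, 0.1577]
orientation: [0.0, 0.806, 0.591, 0.0]
force: [-0.6, 0.0, -0.9]
finger_gap: 0.0513
grip_force: 0.0
```

Call:
{"op": "jog_arm", "data": {
  "series": "0 0 0 0 0 0 0.2; 0 0 0 0 0 0 0.2; 0 0 -0.01 0 0 0 0.2; 0 0 -0.02 0 0 0 0.2; 0 0 -0.03 0 0 0 0.2"
}}

```text
time: 9.22
position: [0.594, -0.3217, 0.2163]
orientation: [-0.002, 0.806, 0.591, -0.001]
force: [0.2, -0.3, 0.7]
finger_gap: 0.051
grip_force: 0.0
```

Call:
{"op": "jog_arm", "data": {
  "series": "0 0 -0.03 0 0 0 0.2; 0 0 -0.03 0 0 0 0.2; 0 0 -0.02 0 0 0 0.2; 0 0 0 0 0 0 0.2; 0 0 0 0 0 0 0.2"
}}

```text
time: 9.63
position: [0.5955, -0.3227, 0.2991]
orientation: [0.001, 0.806, 0.591, 0.001]
force: [-1.1, 0.1, -0.7]
finger_gap: 0.0513
grip_force: 0.0
```

```bash
python3 - <<'E'
from h import *
s=bot.sense();print(s["position"],s["orientation"],s["joint_positions"])
d=bot.get_image("side");save(d,"s3.png",(330,260,130,120),5);W=cloud(d)
p=box(W,.5,.66,-.42,-.28,.19,.24);print(len(p))
d=bot.get_image("wrist");W=cloud(d)
def fit(nm,p):
    print(nm,len(p),[np.round(v,4) for v in tool(p)])
fit("M",box(W,.37,.58,-.13,-.05,.008,.035));fit("R",box(W,.37,.58,-.23,-.14,.008,.035))
p=box(W,.56,.62,-.4,-.28,.2,.225);print(np.median(p,0),np.percentile(p,[2,98],axis=0))
E
```

```text
[ 0.59553346 -0.32265849  0.29913011] [1.33511632e-03 8.06371990e-01 5.91406951e-01 5.00131797e-04] [-5.84638842e-01  5.04649407e-01  1.06010848e+00  1.44393434e-05
  1.57398337e+00 -2.79448971e-01]
314
M 2830 [array([ 0.4629, -0.0827]), np.float64(-2.6022), np.float64(0.1958), np.float64(0.0224)]
R 3023 [array([ 0.4761, -0.1824]), np.float64(-3.8778), np.float64(0.1665), np.float64(0.0234)]
[ 0.58967835 -0.34520651  0.21184264] [[ 0.56798152 -0.38831002  0.20153313]
 [ 0.61675347 -0.30165991  0.22296699]]
```

View pics/s3.png

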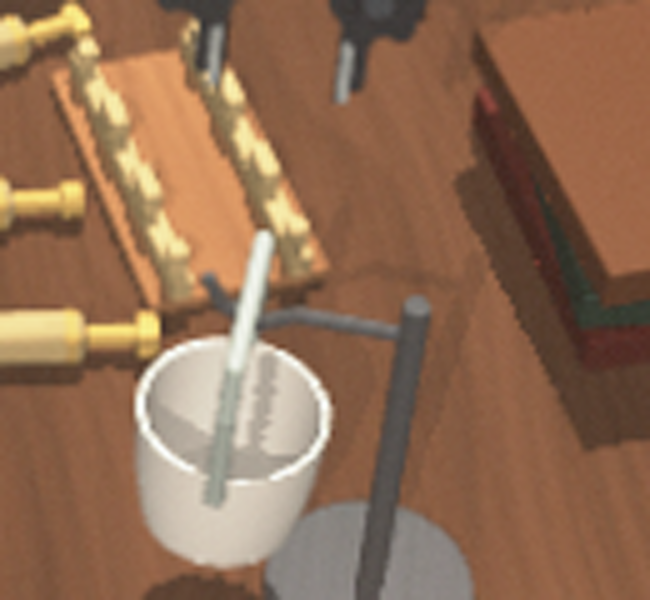

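Pot hangs on the prong (bar through the dip, pot clear of the bench). Now over the tools for a close look.

Call:
{"op": "jog_arm", "data": {
  "series": "0.019 -0.0203 0 0 0 0 1; 0.019 -0.0203 0 0 0 0 1; 0.019 -0.0203 0 0 0 0 1; 0.019 -0.0203 0 0 0 0 1; 0.019 -0.0203 0 0 0 0 1"
}}

```text
time: 10.15
position: [0.5254, -0.1999, 0.296]
orientation: [-0.001, 0.806, 0.591, -0.0]
force: [0.1, 0.4, 1.1]
finger_gap: 0.0852
grip_force: 0.0
```

Call:
{"op": "jog_arm", "data": {
  "series": "0.019 -0.0203 0 0 0 0 1; 0.019 -0.0203 0 0 0 0 1; 0.019 -0.0203 0 0 0 0 1; 0.019 -0.0203 0 0 0 0 1; 0.019 -0.0203 0 0 0 0 1"
}}

```text
time: 10.57
position: [0.4571, -0.079, 0.2963]
orientation: [-0.001, 0.806, 0.591, -0.001]
force: [0.8, 0.3, 0.2]
finger_gap: 0.0853
grip_force: 0.0
```

Call:
{"op": "jog_arm", "data": {
  "series": "0 0 0 0 0 7 1; 0 0 0 0 0 7 1; 0 0 0 0 0 7 1; 0 0 0 0 0 7 1; 0 0 0 0 0 7 1"
}}

```text
time: 10.98
position: [0.4579, -0.0799, 0.2964]
orientation: [-0.001, 0.948, 0.319, -0.001]
force: [-0.3, 0.0, -0.4]
finger_gap: 0.0858
grip_force: 0.0
```

Call:
{"op": "jog_arm", "data": {
  "series": "0 0 0 0 0 7 1; 0 0 0 0 0 7 1; 0 0 0 0 0 7 1; 0 0 0 0 0 7 1; 0 0 0 0 0 7 1"
}}

```text
time: 11.4
position: [0.4579, -0.08, 0.2963]
orientation: [-0.0, 1.0, 0.019, -0.001]
force: [0.5, -0.4, 0.6]
finger_gap: 0.0852
grip_force: 0.0
```

Call:
{"op": "jog_arm", "data": {
  "series": "0 0 0 0 0 2.4 1; 0 0 0 0 0 0 1; 0 0 0 0 0 0 1; 0 0 0 0 0 0 1; 0 0 0 0 0 0 1"
}}

```text
time: 11.82
position: [0.4584, -0.0802, 0.297]
orientation: [-0.0, 1.0, 0.002, -0.0]
force: [0.2, -0.1, -0.6]
finger_gap: 0.0851
grip_force: 0.0
```

```bash
cat >> h.py <<'E'
def plan(x,y,z,th):
    s=bot.sense();q=s["orientation"];M=R.from_quat([q[1],q[2],q[3],q[0]]).as_matrix()
    t=np.radians(th);T=np.array([[np.cos(t),np.sin(t),0],[np.sin(t),-np.cos(t),0],[0,0,-1]])
    rv=np.degrees(R.from_matrix(M.T@T).as_rotvec())
    print("turn",np.round(rv,2),"shift after turn",np.round(T.T@(np.array([x,y,z])-s["position"]),4),"now",np.round(s["position"],4))
def find(W,boxes):
    out={}
    for n,(a,b,c,d) in boxes.items():
        p=box(W,a,b,c,d,.015,.03);p=p[(p[:,0]<.575)]
        o=tool(p);out[n]=o;print(n,len(p),np.round(o[0],4),np.round(o[1],2),np.round(o[2:],4))
    return out
E
python3 - <<'E'
from h import *
d=bot.get_image("wrist");W=cloud(d);save(d,"w4.png")
find(W,dict(L=(.37,.58,0.005,.09),M=(.36,.557,-.13,-.04),R=(.37,.58,-.23,-.14)))
p=box(W,.54,.7,-.18,.06,.036,.045);r=cv2.minAreaRect(p[:,:2].astype(np.float32));print("rails",r)
E
```

```text
L 2773 [0.4786 0.0407] 18.37 [0.1648 0.0226]
M 2521 [ 0.4488 -0.0781] -0.49 [0.166  0.0233]
R 2553 [ 0.4736 -0.1803] -3.67 [0.1613 0.0228]
rails ((0.6184841394424438, -0.057804256677627563), (0.08353008329868317, 0.18507061898708344), 8.67134952545166)
```

View pics/w4.png

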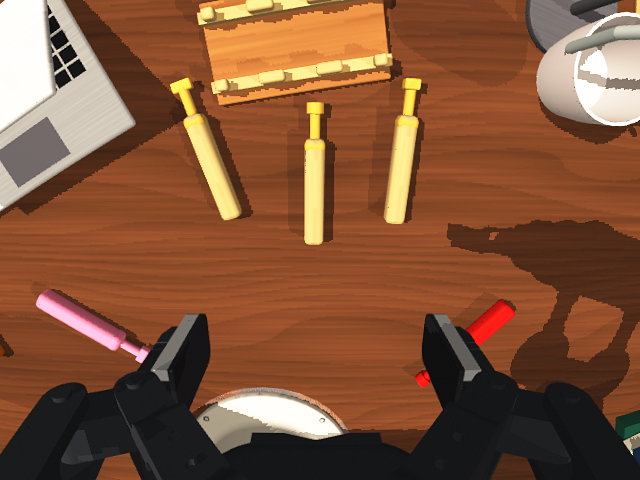

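Call:
{"op": "jog_arm", "data": {
  "series": "-0.0084 -0.0017 0 0 0 0 1; 0 0 0.04 0 0 0 1; 0 0 0.04 0 0 0 1; 0 0 0.04 0 0 0 1; 0 0 0.04 0 0 0 1",
  "force": 60
}}

```text
time: 12.28
position: [0.4495, -0.0783, 0.1362]
orientation: [0.0, 1.0, 0.001, 0.001]
force: [2.0, 0.1, -0.2]
finger_gap: 0.0854
grip_force: 0.0
```

Call:
{"op": "jog_arm", "data": {
  "series": "0 0 0.04 0 0 0 1; 0 0 0.04 0 0 0 1; 0 0 0.03 0 0 0 1; 0 0 0.02 0 0 0 1; 0 0 0.01 0 0 0 1"
}}

```text
time: 12.7
position: [0.4484, -0.078, -0.005]
orientation: [-0.001, 1.0, 0.001, -0.002]
force: [0.2, -0.0, 0.8]
finger_gap: 0.0859
grip_force: 0.0
```

Call:
{"op": "jog_arm", "data": {
  "series": "0 0 0.01 0 0 0 1; 0 0 0.007 0 0 0 1; 0 0 0.005 0 0 0 1; 0 0 0.004 0 0 0 1; 0 0 0 0 0 0 1"
}}

```text
time: 13.12
position: [0.4501, -0.0785, -0.0289]
orientation: [-0.0, 1.0, 0.001, -0.0]
force: [-0.5, -0.0, 0.0]
finger_gap: 0.0858
grip_force: 0.0
```

Call:
{"op": "jog_arm", "data": {
  "series": "0 0 0 0 0 0 -1; 0 0 0 0 0 0 -1; 0 0 0 0 0 0 -1; 0 0 0 0 0 0 -1; 0 0 0 0 0 0 -1"
}}

```text
time: 13.53
position: [0.4503, -0.0786, -0.0285]
orientation: [0.0, 1.0, 0.001, 0.0]
force: [-0.2, -0.8, -0.2]
finger_gap: 0.0256
grip_force: 0.0
```

Call:
{"op": "jog_arm", "data": {
  "series": "0 0 0 0 0 0 -1; 0 0 0 0 0 0 -1; 0 0 0 0 0 0 -1; 0 0 0 0 0 0 -1; 0 0 0 0 0 0 -1"
}}

```text
time: 13.95
position: [0.4504, -0.0786, -0.0283]
orientation: [0.0, 1.0, 0.001, 0.0]
force: [-1.1, 0.7, 11.4]
finger_gap: 0.0228
grip_force: 59.3
```

Call:
{"op": "jog_arm", "data": {
  "series": "0 0 -0.01 0 0 0 -1; 0 0 -0.03 0 0 0 -1; 0 0 -0.03 0 0 0 -1; 0 0 -0.03 0 0 -4.3 -1; 0 0 0 0 0 -4.3 -1"
}}

```text
time: 14.37
position: [0.4522, -0.0791, 0.0756]
orientation: [0.001, 0.997, 0.078, 0.003]
force: [2.0, -0.6, -1.4]
finger_gap: 0.0227
grip_force: 59.2
```

Call:
{"op": "jog_arm", "data": {
  "series": "0.03 0.0058 0 0 0 0 -1; 0.035 0 0 0 0 0 -1; 0.035 0 0 0 0 0 -1; 0.035 0 0 0 0 0 -1; 0.0347 0 0 0 0 0 -1"
}}

```text
time: 14.78
position: [0.6202, -0.058, 0.0714]
orientation: [-0.0, 0.997, 0.076, -0.0]
force: [0.4, -0.4, -1.3]
finger_gap: 0.0232
grip_force: 59.2
```

Call:
{"op": "jog_arm", "data": {
  "series": "0 0 0 0 0 0 -1; 0 0 0 0 0 0 -1; 0 0 0 0 0 0 -1; 0 0 0 0 0 0 -1; 0 0 0 0 0 0 -1"
}}

```text
time: 15.2
position: [0.6177, -0.0587, 0.0713]
orientation: [-0.0, 0.997, 0.076, -0.0]
force: [0.2, 0.4, -1.6]
finger_gap: 0.0228
grip_force: 59.1
```

```bash
python3 - <<'E'
from h import *
plan(.619,-.0588,-.003,8.67)
d=bot.get_image("wrist");save(d,"w5.png");W=cloud(d);p=box(W,.54,.72,-.18,.06,.034,.045);r=cv2.minAreaRect(p[:,:2].astype(np.float32));print("rails",r)
E
```

```text
turn [-0.02  0.05  0.02] shift after turn [0.0013 0.0003 0.0743] now [ 0.6177 -0.0587  0.0713]
rails ((0.619811475276947, -0.058069586753845215), (0.08427232503890991, 0.18509839475154877), 8.738665580749512)
```

View pics/w5.png

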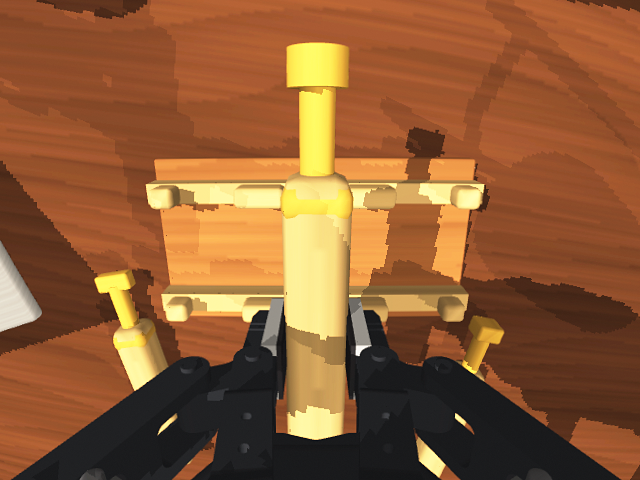

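Call:
{"op": "jog_arm", "data": {
  "series": "0.0015 0.0003 0.03 0 0 0 -1; 0 0 0.02 0 0 0 -1; 0 0 0.01 0 0 0 -1; 0 0 0.008 0 0 0 -1; 0 0 0.0055 0 0 0 -1"
}}

```text
time: 15.67
position: [0.6201, -0.0587, -0.0026]
orientation: [-0.0, 0.997, 0.076, -0.0]
force: [-0.3, -0.1, -0.8]
finger_gap: 0.0229
grip_force: 59.2
```

Call:
{"op": "jog_arm", "data": {
  "series": "0 0 0.001 0 0 0 -1; 0 0 0 0 0 0 -1; 0 0 0 0 0 0 -0.3; 0 0 0 0 0 0 0; 0 0 0 0 0 0 0"
}}

```text
time: 16.08
position: [0.6208, -0.0587, -0.0025]
orientation: [0.0, 0.997, 0.076, 0.001]
force: [0.5, 0.0, -1.2]
finger_gap: 0.0424
grip_force: 0.0
```

Call:
{"op": "jog_arm", "data": {
  "series": "0 0 0 0 0 0 0; 0 0 -0.01 0 0 0 0; 0 0 -0.02 0 0 0 0; 0 0 -0.03 0 0 0 0; 0 0 -0.03 0 0 0 0"
}}

```text
time: 16.5
position: [0.6198, -0.0585, 0.0881]
orientation: [-0.0, 0.997, 0.076, -0.001]
force: [-0.1, 0.6, 1.0]
finger_gap: 0.043
grip_force: 0.0
```

Call:
{"op": "jog_arm", "data": {
  "series": "0 0 -0.04 0 0 0 0; 0 0 -0.04 0 0 0 0; 0 0 -0.03 0 0 0 0; 0 0 0 0 0 0 0; 0 0 0 0 0 0 0"
}}

```text
time: 16.92
position: [0.6213, -0.0587, 0.1996]
orientation: [0.001, 0.997, 0.076, 0.002]
force: [0.2, 0.2, -0.8]
finger_gap: 0.0431
grip_force: 0.0
```

```bash
python3 - <<'E'
from h import *
d=bot.get_image("wrist");W=cloud(d)
p=box(W,.53,.78,-.09,-.03,.044,.056);print("M",tool(p)[:2],np.median(p[:,2]))
a=p[p[:,0]<.58][:,2];b=p[(p[:,0]>.64)&(p[:,0]<.68)][:,2];print(np.median(a),np.median(b))
d=bot.get_image("top");W=cloud(d)
for n in ("L",(.37,.58,0.005,.1)),("R",(.37,.58,-.23,-.14)):
    o=tool(box(W,*n[1],.015,.03));print(n[0],np.round(o[0],4),o[1:])
plan(.476,-.1815,.07,-3.7)
plan(.4785,.0405,.07,18.4)
E
```

```text
M (array([ 0.6168489 , -0.05893736]), np.float64(7.917682940211915)) 0.04624020183462796
0.04646883582075534 0.04608651249105458
L [0.5657 0.0644] (np.float64(-77.20744239694355), np.float64(0.07381199160088761), np.float64(0.032819529256339616))
R [ 0.4749 -0.1849] (np.float64(-7.66590877274385), np.float64(0.1665997184022599), np.float64(0.021502344626890695))
turn [-1.000e-02  4.000e-02  1.242e+01] shift after turn [-0.1355  0.132   0.1266] now [ 0.6198 -0.0585  0.1966]
turn [-0.02  0.04 -9.68] shift after turn [-0.1028 -0.1385  0.1266] now [ 0.6198 -0.0585  0.1966]
```

Call:
{"op": "jog_arm", "data": {
  "series": "0 0 0 0 0 6 1; 0 0 0 0 0 6.4 1; -0.03 0.026 0 0 0 0 1; -0.03 0.026 0 0 0 0 1; -0.03 0.026 0 0 0 0 1"
}}

```text
time: 17.43
position: [0.5234, -0.1306, 0.1952]
orientation: [-0.0, 1.0, -0.032, -0.001]
force: [0.6, -0.8, -0.2]
finger_gap: 0.0853
grip_force: 0.0
```

Call:
{"op": "jog_arm", "data": {
  "series": "-0.03 0.026 0 0 0 0 1; -0.0155 0.028 0 0 0 0 1; -0.03 0 -0.02 0 0 0 1; -0.02 0 -0.02 0 0 0 1; 0 0 0 0 0 0 1"
}}

```text
time: 17.85
position: [0.4238, -0.1785, 0.2384]
orientation: [0.0, 0.999, -0.033, -0.0]
force: [1.2, -0.1, 1.9]
finger_gap: 0.0853
grip_force: 0.0
```

```bash
python3 - <<'E'
from h import *
d=bot.get_image("wrist");W=cloud(d);save(d,"w6.png")
find(W,dict(L=(.37,.58,0.005,.1),R=(.37,.58,-.23,-.14)))
p=box(W,.37,.575,.0,.14,.015,.03);print(np.percentile(p,[0,50,100],axis=0))
E
```

```text
L 3518 [0.4787 0.0391] 18.26 [0.1645 0.022 ]
R 3496 [ 0.4745 -0.1816] -3.77 [0.16  0.023]
[[4.15890881e-01 1.81671448e-04 1.50002344e-02]
 [4.95877349e-01 4.12848315e-02 2.26644707e-02]
 [5.74982673e-01 1.39865350e-01 2.98142215e-02]]
```

View pics/w6.png

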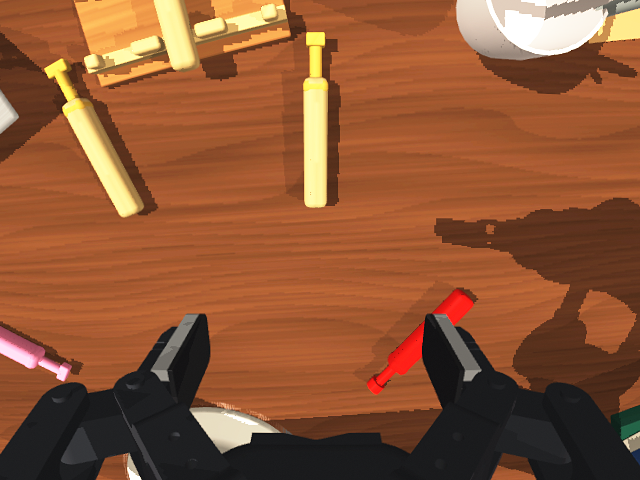

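Call:
{"op": "jog_arm", "data": {
  "series": "0.028 0 0.02 0 0 0 1; 0.0273 0 0.02 0 0 0 1; 0 0 0.04 0 0 0 1; 0 0 0.04 0 0 0 1; 0 0 0.04 0 0 0 1"
}}

```text
time: 18.32
position: [0.4819, -0.1813, 0.0739]
orientation: [-0.0, 0.999, -0.032, -0.0]
force: [0.5, 0.3, 0.1]
finger_gap: 0.0855
grip_force: 0.0
```

Call:
{"op": "jog_arm", "data": {
  "series": "0 0 0.04 0 0 0 1; 0 0 0.03 0 0 0 1; 0 0 0.02 0 0 0 1; 0 0 0.01 0 0 0 1; 0 0 0.006 0 0 0 1"
}}

```text
time: 18.73
position: [0.481, -0.1811, -0.0314]
orientation: [-0.001, 0.999, -0.032, -0.002]
force: [0.2, -0.0, 0.4]
finger_gap: 0.0853
grip_force: 0.0
```

Call:
{"op": "jog_arm", "data": {
  "series": "0 0 0 0 0 0 1; 0 0 0 0 0 0 -1; 0 0 0 0 0 0 -1; 0 0 0 0 0 0 -1; 0 0 0 0 0 0 -1"
}}

```text
time: 19.15
position: [0.4824, -0.1822, -0.0283]
orientation: [0.0, 0.999, -0.032, 0.001]
force: [0.6, -0.8, 0.5]
finger_gap: 0.0386
grip_force: 0.0
```

Call:
{"op": "jog_arm", "data": {
  "series": "0 0 0 0 0 0 -1; 0 0 0 0 0 0 -1; 0 0 0 0 0 0 -1; 0 0 0 0 0 0 -1; 0 0 0 0 0 0 -1"
}}

```text
time: 19.57
position: [0.4823, -0.1821, -0.0284]
orientation: [0.0, 0.999, -0.032, 0.001]
force: [-1.5, 0.8, 12.6]
finger_gap: 0.0226
grip_force: 59.5
```

Call:
{"op": "jog_arm", "data": {
  "series": "0 0 -0.01 0 0 0 -1; 0 0 -0.03 0 0 0 -1; 0 0 -0.03 0 0 0 -1; 0 0 -0.03 0 0 -6 -1; 0 0 0 0 0 -6.4 -1"
}}

```text
time: 19.98
position: [0.4841, -0.1831, 0.0761]
orientation: [0.002, 0.997, 0.078, 0.003]
force: [2.8, -1.2, -0.5]
finger_gap: 0.0231
grip_force: 59.4
```

```bash
python3 - <<'E'
from h import *
plan(.6285,-.1201,.07,8.7)
E
```

```text
turn [ 0.23 -0.32  0.26] shift after turn [ 0.1522 -0.0404  0.0061] now [ 0.4841 -0.1831  0.0761]
```

Call:
{"op": "jog_arm", "data": {
  "series": "0.031 -0.008 0 0 0 0 -1; 0.031 -0.008 0 0 0 0 -1; 0.031 -0.008 0 0 0 0 -1; 0.031 -0.008 0 0 0 0 -1; 0.031 -0.008 0 0 0 0 -1"
}}

```text
time: 20.4
position: [0.6302, -0.1181, 0.0716]
orientation: [0.0, 0.997, 0.076, 0.0]
force: [1.2, -1.0, -1.1]
finger_gap: 0.0227
grip_force: 59.3
```

Call:
{"op": "jog_arm", "data": {
  "series": "0 0 0 0 0 0 -1; 0 0 0 0 0 0 -1; 0 0 0 0 0 0 -1; 0 0 0 0 0 0 -1; 0 0 0 0 0 0 -1"
}}

```text
time: 20.82
position: [0.6282, -0.1194, 0.071]
orientation: [-0.0, 0.997, 0.076, -0.0]
force: [-0.8, 0.8, -1.7]
finger_gap: 0.0228
grip_force: 59.3
```

```bash
python3 - <<'E'
from h import *
plan(.6313,-.1197,-.003,8.7)
d=bot.get_image("wrist");W=cloud(d);p=box(W,.54,.72,-.18,.06,.036,.043);r=cv2.minAreaRect(p[:,:2].astype(np.float32));print("rails",r)
p=box(W,.67,.75,-.16,-.07,.05,.13);print(np.median(p,0),line(p))
E
```

```text
turn [-0.01  0.03 -0.03] shift after turn [0.003  0.0008 0.074 ] now [ 0.6282 -0.1194  0.071 ]
rails ((0.6403445601463318, -0.055027373135089874), (0.16279862821102142, 0.1856187880039215), 8.307625770568848)
[ 0.6951858  -0.10921282  0.12019275] (array([ 0.6968349 , -0.10955484]), array([0.98696825, 0.16091514]))
```

Call:
{"op": "jog_arm", "data": {
  "series": "0.003 0.0008 0.03 0 0 0 -1; 0 0 0.02 0 0 0 -1; 0 0 0.01 0 0 0 -1; 0 0 0.008 0 0 0 -1; 0 0 0.006 0 0 0 -1"
}}

```text
time: 21.28
position: [0.632, -0.1195, -0.0035]
orientation: [-0.0, 0.997, 0.076, -0.0]
force: [0.8, -0.5, -2.0]
finger_gap: 0.023
grip_force: 59.3
```

Call:
{"op": "jog_arm", "data": {
  "series": "0 0 0.001 0 0 0 -1; 0 0 0 0 0 0 -1; 0 0 0 0 0 0 -0.3; 0 0 0 0 0 0 0; 0 0 0 0 0 0 0"
}}

```text
time: 21.7
position: [0.6326, -0.1194, -0.0036]
orientation: [0.0, 0.997, 0.076, 0.001]
force: [-1.0, -0.2, 0.1]
finger_gap: 0.0426
grip_force: 0.0
```

Call:
{"op": "jog_arm", "data": {
  "series": "0 0 0 0 0 0 0; 0 0 -0.01 0 0 0 0; 0 0 -0.02 0 0 0 0; 0 0 -0.03 0 0 0 0; 0 0 -0.03 0 0 0 0"
}}

```text
time: 22.12
position: [0.6316, -0.1191, 0.0871]
orientation: [-0.0, 0.997, 0.076, -0.001]
force: [0.2, -0.3, -0.6]
finger_gap: 0.0429
grip_force: 0.0
```

Call:
{"op": "jog_arm", "data": {
  "series": "0 0 -0.04 0 0 0 0; 0 0 -0.04 0 0 0 0; 0 0 -0.03 0 0 0 0; 0 0 0 0 0 0 0; 0 0 0 0 0 0 0"
}}

```text
time: 22.53
position: [0.6331, -0.1195, 0.1987]
orientation: [0.001, 0.997, 0.076, 0.002]
force: [-0.7, 0.1, -0.9]
finger_gap: 0.0424
grip_force: 0.0
```

```bash
python3 - <<'E'
from h import *
d=bot.get_image("wrist");W=cloud(d)
for n,y in("M",-.059),("R",-.12):
    p=box(W,.55,.78,y-.025,y+.025,.044,.056);print(n,tool(p)[:2])
    a=p[p[:,0]<.585][:,2];b=p[(p[:,0]>.64)&(p[:,0]<.68)][:,2];print(np.median(a),np.median(b))
plan(.4785,.040,.2,18.35)
E
```

```text
M (array([ 0.61724994, -0.05914729]), np.float64(7.814493092758825))
0.04649450397127031 0.04609643891635051
R (array([ 0.62374729, -0.12037426]), np.float64(8.607844046411312))
0.046305304342138975 0.046137071329446555
turn [ 0.04 -0.06 -9.64] shift after turn [-0.0957 -0.1995 -0.0032] now [ 0.6321 -0.1193  0.1968]
```

Call:
{"op": "jog_arm", "data": {
  "series": "0 0 -0.02 0 0 -4.8 1; 0 0 -0.02 0 0 -4.8 1; -0.02 -0.0285 0 0 0 0 1; -0.02 -0.0285 0 0 0 0 1; -0.02 -0.0285 0 0 0 0 1"
}}

```text
time: 23.0
position: [0.5464, -0.0563, 0.2345]
orientation: [-0.0, 0.987, 0.159, -0.001]
force: [1.1, 0.4, 0.6]
finger_gap: 0.0851
grip_force: 0.0
```

Call:
{"op": "jog_arm", "data": {
  "series": "-0.02 -0.0285 0 0 0 0 1; -0.02 -0.0285 0 0 0 0 1; -0.02 -0.0285 0 0 0 0 1; -0.026 -0.0285 0 0 0 0 1; 0 0 0 0 0 0 1"
}}

```text
time: 23.42
position: [0.4239, 0.0269, 0.2344]
orientation: [-0.001, 0.987, 0.16, -0.003]
force: [1.5, -0.4, 0.8]
finger_gap: 0.0854
grip_force: 0.0
```

```bash
python3 - <<'E'
from h import *
d=bot.get_image("wrist");W=cloud(d)
p=box(W,.36,.62,.0,.13,.015,.03);p=p[p[:,0]<.585];o=tool(p);print(o)
c,w=o[0],np.array([np.cos(np.radians(o[1])),np.sin(np.radians(o[1]))]);t=(p[:,:2]-c)@w;print(np.percentile(t,[.5,99.5]))
c=c+w*(np.percentile(t,.5)+.065);print(c)
plan(c[0],c[1],-.0275,o[1])
E
```

```text
(array([0.48268892, 0.04201681]), np.float64(18.305746387002465), np.float64(0.16644353786406368), np.float64(0.02350968206984562))
[-0.06322177  0.10322177]
[0.48437716 0.04257533]
turn [-0.09  0.19  0.11] shift after turn [0.0597 0.002  0.2624] now [0.4271 0.0257 0.2349]
```

Call:
{"op": "jog_arm", "data": {
  "series": "0.029 0.002 0.02 0 0 0 1; 0.028 0 0.02 0 0 0 1; 0 0 0.04 0 0 0 1; 0 0 0.04 0 0 0 1; 0 0 0.04 0 0 0 1"
}}

```text
time: 23.88
position: [0.4858, 0.0401, 0.0735]
orientation: [0.0, 0.987, 0.159, -0.0]
force: [0.2, 0.5, -0.1]
finger_gap: 0.0856
grip_force: 0.0
```

Call:
{"op": "jog_arm", "data": {
  "series": "0 0 0.04 0 0 0 1; 0 0 0.03 0 0 0 1; 0 0 0.02 0 0 0 1; 0 0 0.008 0 0 0 1; 0 0 0.004 0 0 0 1"
}}

```text
time: 24.3
position: [0.4847, 0.0401, -0.0279]
orientation: [-0.0, 0.987, 0.159, -0.002]
force: [-0.1, -0.2, 1.2]
finger_gap: 0.0854
grip_force: 0.0
```

Call:
{"op": "jog_arm", "data": {
  "series": "0 0 0 0 0 0 1; 0 0 0 0 0 0 -1; 0 0 0 0 0 0 -1; 0 0 0 0 0 0 -1; 0 0 0 0 0 0 -1"
}}

```text
time: 24.72
position: [0.4862, 0.0403, -0.0254]
orientation: [0.0, 0.987, 0.159, 0.001]
force: [0.0, 0.7, -0.4]
finger_gap: 0.0384
grip_force: 0.0
```

Call:
{"op": "jog_arm", "data": {
  "series": "0 0 0 0 0 0 -1; 0 0 0 0 0 0 -1; 0 0 0 0 0 0 -1; 0 0 0 0 0 0 -1; 0 0 0 0 0 0 -1"
}}

```text
time: 25.13
position: [0.4859, 0.0403, -0.0255]
orientation: [0.0, 0.987, 0.159, 0.0]
force: [-2.6, -0.3, 14.4]
finger_gap: 0.0229
grip_force: 59.0
```

Call:
{"op": "jog_arm", "data": {
  "series": "0 0 -0.01 0 0 0 -1; 0 0 -0.03 0 0 0 -1; 0 0 -0.03 0 0 0 -1; 0 0 -0.03 0 0 4.8 -1; 0 0 0 0 0 4.8 -1"
}}

```text
time: 25.55
position: [0.4879, 0.0402, 0.0789]
orientation: [0.0, 0.997, 0.074, 0.003]
force: [0.7, 0.9, -0.6]
finger_gap: 0.023
grip_force: 59.7
```

```bash
python3 - <<'E'
from h import *
plan(.6105,.0025,.07,8.7)
E
```

```text
turn [ 0.07 -0.37 -0.17] shift after turn [0.1155 0.0559 0.0089] now [0.4879 0.0402 0.0789]
```

Call:
{"op": "jog_arm", "data": {
  "series": "0.024 0.0112 0 0 0 0 -1; 0.024 0.0112 0 0 0 0 -1; 0.024 0.0112 0 0 0 0 -1; 0.024 0.0112 0 0 0 0 -1; 0.024 0.0112 0 0 0 0 -1"
}}

```text
time: 25.97
position: [0.6136, 0.0027, 0.0746]
orientation: [0.0, 0.997, 0.076, 0.0]
force: [1.1, -0.1, -1.3]
finger_gap: 0.0229
grip_force: 59.6
```

Call:
{"op": "jog_arm", "data": {
  "series": "0 0 0 0 0 0 -1; 0 0 0 0 0 0 -1; 0 0 0 0 0 0 -1; 0 0 0 0 0 0 -1; 0 0 0 0 0 0 -1"
}}

```text
time: 26.38
position: [0.6118, 0.0034, 0.074]
orientation: [-0.0, 0.997, 0.076, -0.0]
force: [-0.5, 0.1, -1.3]
finger_gap: 0.0226
grip_force: 59.6
```

```bash
python3 - <<'E'
from h import *
plan(.612,.0027,-.0005,8.7)
d=bot.get_image("wrist");W=cloud(d)
p=box(W,.67,.75,-.03,.05,.06,.14);print(np.median(p,0),line(p))
E
```

```text
turn [-0.01  0.03  0.03] shift after turn [0.0001 0.0007 0.0745] now [0.6118 0.0034 0.074 ]
[0.69664764 0.01483242 0.11669337] (array([0.69340913, 0.01529526]), array([0.9845993 , 0.17482623]))
```

Call:
{"op": "jog_arm", "data": {
  "series": "0 0.0007 0.03 0 0 0 -1; 0 0 0.02 0 0 0 -1; 0 0 0.01 0 0 0 -1; 0 0 0.008 0 0 0 -1; 0 0 0.006 0 0 0 -1"
}}

```text
time: 26.85
position: [0.6127, 0.0025, -0.0005]
orientation: [-0.0, 0.997, 0.076, -0.0]
force: [0.0, 0.8, -2.0]
finger_gap: 0.0227
grip_force: 59.6
```

Call:
{"op": "jog_arm", "data": {
  "series": "0 0 0.0015 0 0 0 -1; 0 0 0 0 0 0 -1; 0 0 0 0 0 0 -0.3; 0 0 0 0 0 0 0; 0 0 0 0 0 0 0"
}}

```text
time: 27.27
position: [0.6132, 0.0024, -0.0012]
orientation: [0.0, 0.997, 0.076, 0.001]
force: [-0.5, -0.0, 0.1]
finger_gap: 0.0425
grip_force: 0.0
```

Call:
{"op": "jog_arm", "data": {
  "series": "0 0 0 0 0 0 0; 0 0 -0.01 0 0 0 0; 0 0 -0.02 0 0 0 0; 0 0 -0.03 0 0 0 0; 0 0 -0.03 0 0 0 0"
}}

```text
time: 27.68
position: [0.6122, 0.0024, 0.0896]
orientation: [-0.0, 0.997, 0.076, -0.001]
force: [1.0, -0.1, -0.0]
finger_gap: 0.0425
grip_force: 0.0
```

Call:
{"op": "jog_arm", "data": {
  "series": "0 0 -0.04 0 0 0 0; 0 0 -0.04 0 0 0 0; 0 0 -0.04 0 0 0 0; 0 0 -0.04 0 0 0 0; -0.02 0 0 0 0 0 0"
}}

```text
time: 28.1
position: [0.5984, -0.0008, 0.2572]
orientation: [0.001, 0.997, 0.076, 0.007]
force: [-0.2, -0.3, 0.9]
finger_gap: 0.0427
grip_force: 0.0
```

```bash
python3 - <<'E'
from h import *
d=bot.get_image("wrist");W=cloud(d);save(d,"w7.png")
for n,y in("L",.002),("M",-.059),("R",-.12):
    p=box(W,.55,.78,y-.025,y+.025,.044,.056);print(n,tool(p)[:2])
    a=p[p[:,0]<.585][:,2];b=p[(p[:,0]>.64)&(p[:,0]<.68)][:,2];print(np.median(a),np.median(b))
for cam in("top","side"):
    d=bot.get_image(cam);W=cloud(d);r=bot.trace(d,"screen")[0];m=cv2.erode(r["pixels"].astype(np.uint8),np.ones((3,3)))>0;q=W[m];q=q[~np.isnan(q[:,0])]
    for _ in range(6):
        c=q.mean(0);n=np.linalg.svd(q-c,full_matrices=False)[2][2];n*=np.sign(n[2]);dd=(q-c)@n;q=q[abs(dd)<max(.004,2*np.median(abs(dd)))]
    print(cam,len(q),"n",np.round(n,3),c,"open",np.arccos(n[2]),"yaw",np.degrees(np.arctan2(-n[1],-n[0])))
    np.save(cam+"_q.npy",q);rr=cv2.minAreaRect(q[:,:2].astype(np.float32));print(np.round(cv2.boxPoints(rr),3).tolist())
    b=box(W,.38,.72,.12,.48,.01,.022);print("base",np.round(cv2.boxPoints(cv2.minAreaRect(b[:,:2].astype(np.float32))),3).tolist())
E
```

```text
L (array([ 0.58478184, -0.00105999]), np.float64(8.623126919227214))
0.04500089372734453 0.04462418917484012
M (array([ 0.59121682, -0.06214407]), np.float64(7.718329112852372))
0.044903657851906725 0.04465304198978276
R (array([ 0.59775242, -0.12359878]), np.float64(8.190246116389515))
0.044809313449011234 0.04459942186057775
top 3437 n [0.516 0.266 0.814] [0.56424928 0.30319601 0.08103335] open 0.6192573887216238 yaw -152.75290951147898
[[0.4440000057220459, 0.3880000114440918], [0.5619999766349792, 0.15399999916553497], [0.6919999718666077, 0.2199999988079071], [0.5740000009536743, 0.453000009059906]]
base [[0.3799999952316284, 0.1509999930858612], [0.7059999704360962, 0.13699999451637268], [0.7210000157356262, 0.4779999852180481], [0.39500001072883606, 0.492000013589859]]
side 782 n [0.518 0.266 0.813] [0.5671995  0.28400427 0.0871903 ] open 0.621295493999633 yaw -152.77075572980823
[[0.4440000057220459, 0.37599998712539673], [0.5659999847412109, 0.14800000190734863], [0.6890000104904175, 0.21400000154972076], [0.5669999718666077, 0.44200000166893005]]
base [[0.3619999885559082, 0.40700000524520874], [0.4350000023841858, 0.10599999874830246], [0.7099999785423279, 0.17299999296665192], [0.6370000243186951, 0.4740000069141388]]
```

View pics/w7.png

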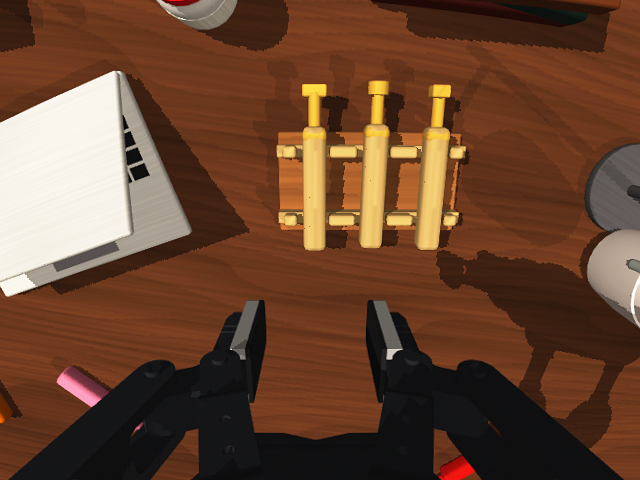

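```bash
python3 - <<'E'
from h import *
a=.62;yaw=np.radians(27.2);ex=np.array([np.cos(yaw),np.sin(yaw),0]);ey=np.array([-ex[1],ex[0],0]);u=-np.cos(a)*ex+np.array([0,0,np.sin(a)]);n=np.sin(a)*ex+np.array([0,0,np.cos(a)])
for c in("top","side"):
    q=np.load(c+"_q.npy")
    for _ in range(1):
        print(c,"ey",np.percentile(q@ey,[.3,2,50,98,99.7]),"u",np.percentile(q@u,[.3,1,50,99,99.7]),"n",np.median(q@n))
    uu=np.percentile(q@u,99.5);yc=(np.percentile(q@ey,.5)+np.percentile(q@ey,99.5))/2
    E=uu*u+yc*ey+(np.median(q@n)-.004)*n;H=E-.185*u-.004*n
    print("edge",E,"hinge",H)
bot.sense()
E
```

```text
top ey [-0.11886884 -0.11368215  0.01269554  0.13544854  0.13990683] u [-0.56608782 -0.56358609 -0.47241112 -0.39101216 -0.39006801] n 0.43802413301191984
edge [0.50202718 0.26988633 0.12643943] hinge [0.63387726 0.33764806 0.01569241]
side ey [-0.12536823 -0.12209431 -0.00961879  0.12035906  0.12877714] u [-0.55625035 -0.54986045 -0.46389856 -0.39069052 -0.38674564] n 0.43949213937700254
edge [0.50578472 0.26159787 0.12856199] hinge [0.63763481 0.32935961 0.01781497]
```

All three tools lie in the notches (handles towards the robot, stamps far). Now the screen: I shut the fingers and approach in front of its free edge.

Call:
{"op": "jog_arm", "data": {
  "series": "0 0 0 0 0 -6.2 -1; 0 0 0 0 0 -6.2 -1; 0 0 0 0 0 -6.1 -1; -0.003 -0.035 0 0 0 0 -1; -0.003 -0.035 0 0 0 0 -1"
}}

```text
time: 28.77
position: [0.5558, 0.0586, 0.2471]
orientation: [-0.0, 0.972, 0.235, -0.001]
force: [0.7, 1.4, -0.2]
finger_gap: 0.0002
grip_force: 0.0
```

Call:
{"op": "jog_arm", "data": {
  "series": "-0.003 -0.035 0 0 0 0 -1; -0.003 -0.035 0 0 0 0 -1; -0.003 -0.035 0 0 0 0 -1; -0.003 -0.035 0 0 0 0 -1; -0.003 -0.035 0 0 0 0 -1"
}}

```text
time: 29.18
position: [0.4613, 0.209, 0.2477]
orientation: [0.0, 0.972, 0.235, -0.001]
force: [-0.2, 0.3, 0.9]
finger_gap: -0.0001
grip_force: 0.0
```

Call:
{"op": "jog_arm", "data": {
  "series": "-0.003 -0.037 0 0 0 0 -1; 0 0 0 0 0 0 -1; 0 0 0 0 0 0 -1; 0 0 0 0 0 0 -1; 0 0 0 0 0 0 -1"
}}

```text
time: 29.6
position: [0.4433, 0.2386, 0.2479]
orientation: [0.0, 0.972, 0.235, -0.0]
force: [-0.0, -0.6, 0.6]
finger_gap: 0.0002
grip_force: 0.0
```

```bash
python3 - <<'E'
from h import *
plan(.4468,.2396,.0545,27.2)
d=bot.get_image("wrist");W=cloud(d)
a=.62;yaw=np.radians(27.2);ex=np.array([np.cos(yaw),np.sin(yaw),0]);ey=np.array([-ex[1],ex[0],0])
p=box(W,.38,.72,.1,.46,.10,.14);u=(p-np.array([.6345,.336,.016]))
print("top edge",np.percentile(u@ex,[1,50]),"y",np.percentile(u@ey,[1,99]),p[:,2].max())
E
```

```text
turn [ 0.01  0.04 -0.03] shift after turn [0.0036 0.0007 0.1934] now [0.4433 0.2386 0.2479]
top edge [-0.14848016 -0.12684342] y [-0.12817554  0.1332765 ] 0.13122435895427792
```

Call:
{"op": "jog_arm", "data": {
  "series": "0 0 0.04 0 0 0 -1; 0 0 0.04 0 0 0 -1; 0 0 0.04 0 0 0 -1; 0 0 0.04 0 0 0 -1; 0 0 0.033 0 0 0 -1"
}}

```text
time: 30.07
position: [0.4427, 0.238, 0.0529]
orientation: [0.0, 0.972, 0.234, -0.0]
force: [-0.2, 0.1, -0.4]
finger_gap: -0.0
grip_force: 0.0
```

Call:
{"op": "jog_arm", "data": {
  "series": "0.02 0 0 0 0 0 -1; 0.02 0 0 0 0 0 -1; 0.01 0 0 0 0 0 -1; 0 0 0 0 0 0 -1; 0 0 0 0 0 0 -1"
}}

```text
time: 30.48
position: [0.4872, 0.2615, 0.0553]
orientation: [0.0, 0.972, 0.235, -0.0]
force: [-0.8, 0.2, -0.7]
finger_gap: -0.0002
grip_force: 0.0
```

Call:
{"op": "jog_arm", "data": {
  "series": "0.005 0 0 0 0 0 -1; 0.005 0 -0.005 0 0 0 -1; 0.005 0 -0.005 0 0 0 -1; 0 0 0 0 0 0 -1; 0 0 0 0 0 0 -1"
}}

```text
time: 30.9
position: [0.4981, 0.2678, 0.0657]
orientation: [0.0, 0.972, 0.235, -0.002]
force: [-12.5, -5.7, 11.2]
finger_gap: 0.0005
grip_force: 0.0
```

```bash
cat > scr.py <<'E'
from h import *
H=np.array([.6345,.336,.016]);yaw=np.radians(27.2);ex=np.array([np.cos(yaw),np.sin(yaw),0]);ey=np.array([-ex[1],ex[0],0])
s=bot.sense();r=s["position"]-H;print("tip X",r@ex+.011,"Y",r@ey,"Z",s["position"][2]+.034,"F",np.round(s["force"],1),"Fx",s["force"]@ex)
for c in("top","side"):
    d=bot.get_image(c);W=cloud(d);q=box(W,.36,.85,.1,.56,.03,.25);v=q-H;X=v@ex;Y=v@ey;m=(abs(Y)<.12)&(X<.12)&(X>-.19)&((abs(Y)>.07));v=np.c_[X[m],v[m][:,2]]
    # line through points by RANSAC
    best=None;g=np.random.default_rng(0)
    for _ in range(300):
        a,b=v[g.choice(len(v),2,False)];t=b-a
        L=np.linalg.norm(t)
        if L<.03: continue
        t/=L;nn=np.array([-t[1],t[0]]);k=abs((v-a)@nn)<.004
        if best is None or k.sum()>best.sum():best=k
    w=v[best];cc=w.mean(0);t=np.linalg.svd(w-cc,full_matrices=False)[2][0];t*=np.sign(t[1])
    print(c,len(w),"alpha",np.degrees(np.arctan2(t[1],-t[0])),"offset",cc@np.array([t[1],-t[0]]))
E
python3 scr.py
```

```text
tip X -0.14150272178448917 Y 0.0017019147059001288 Z 0.09969734313777999 F [-12.5  -5.7  11.2] Fx -13.679872919815594
top 621 alpha 40.194057022978434 offset 0.007861730683396385
side 198 alpha 39.1915983897604 offset 0.010731065312014149
```

Call:
{"op": "jog_arm", "data": {
  "series": "0.0045 0 -0.0048 0 0 0 -1; 0.0045 0 -0.0048 0 0 0 -1; 0.0045 0 -0.0048 0 0 0 -1; 0.0045 0 -0.0048 0 0 0 -1; 0.0045 0 -0.0048 0 0 0 -1"
}}

```text
time: 31.42
position: [0.5191, 0.2785, 0.0895]
orientation: [0.0, 0.972, 0.235, -0.001]
force: [-4.2, -3.3, -1.8]
finger_gap: -0.0005
grip_force: 0.0
```

Call:
{"op": "jog_arm", "data": {
  "series": "0.0082 0 -0.0052 0 0 0 -1; 0.0082 0 -0.0052 0 0 0 -1; 0.0082 0 -0.0052 0 0 0 -1; 0.0082 0 -0.0052 0 0 0 -1; 0.0082 0 -0.0052 0 0 0 -1"
}}

```text
time: 31.83
position: [0.5562, 0.2975, 0.1156]
orientation: [0.0, 0.972, 0.235, -0.001]
force: [-2.6, -1.7, -1.7]
finger_gap: 0.0001
grip_force: 0.0
```

Call:
{"op": "jog_arm", "data": {
  "series": "0.0092 0 -0.0029 0 0 0 -1; 0.0092 0 -0.0029 0 0 0 -1; 0.0092 0 -0.0029 0 0 0 -1; 0.0092 0 -0.0029 0 0 0 -1; 0.0092 0 -0.0029 0 0 0 -1"
}}

```text
time: 32.25
position: [0.5972, 0.3186, 0.1299]
orientation: [0.0, 0.972, 0.235, -0.001]
force: [-2.7, -1.0, -1.4]
finger_gap: -0.0001
grip_force: 0.0
```

Call:
{"op": "jog_arm", "data": {
  "series": "0.0064 0 -0.0006 0 0 0 -1; 0.0064 0 -0.0006 0 0 0 -1; 0.0064 0 -0.0006 0 0 0 -1; 0.0064 0 -0.0006 0 0 0 -1; 0.0064 0 -0.0006 0 0 0 -1"
}}

```text
time: 32.67
position: [0.6265, 0.3337, 0.1325]
orientation: [0.0, 0.972, 0.235, -0.0]
force: [-3.9, -0.9, -1.4]
finger_gap: -0.0002
grip_force: 0.0
```

```bash
python3 scr.py
```

```text
tip X 0.002789831352632482 Y 0.0015960184934261774 Z 0.16653556733732822 F [-3.9 -0.9 -1.4] Fx -3.8793230707624
top 662 alpha 91.45771969750808 offset -0.001480689092070294
side 681 alpha 91.74653450927124 offset 0.0012835033208142077
```

Call:
{"op": "jog_arm", "data": {
  "series": "0.0048 0 0.0008 0 0 0 -1; 0.0048 0 0.0008 0 0 0 -1; 0.0048 0 0.0008 0 0 0 -1; 0.0048 0 0.0008 0 0 0 -1; 0.0048 0 0.0008 0 0 0 -1"
}}

```text
time: 33.18
position: [0.6482, 0.3449, 0.1288]
orientation: [-0.0, 0.972, 0.235, 0.0]
force: [-2.9, -1.8, 3.8]
finger_gap: 0.0002
grip_force: 2.1
```

Call:
{"op": "jog_arm", "data": {
  "series": "0.0048 0 0.001 0 0 0 -1; 0.0048 0 0.001 0 0 0 -1; 0.0048 0 0.001 0 0 0 -1; 0.0048 0 0.001 0 0 0 -1; 0.004 0 0.001 0 0 0 -1"
}}

```text
time: 33.6
position: [0.6684, 0.3552, 0.1231]
orientation: [0.0, 0.972, 0.235, -0.001]
force: [-3.9, -1.9, -1.1]
finger_gap: -0.0003
grip_force: 1.9
```

```bash
python3 scr.py
```

```text
tip X 0.04993966179956659 Y 0.001594554352114877 Z 0.15708544031313448 F [-3.9 -1.9 -1.1] Fx -4.303906002923499
top 978 alpha 109.57847490454965 offset -0.0012473035381425357
side 700 alpha 109.34095326308366 offset 0.0024602519429144307
```

Call:
{"op": "jog_arm", "data": {
  "series": "-0.01 0 0 0 0 0 -1; -0.02 0 0 0 0 0 -1; -0.03 0 0 0 0 0 -1; -0.03 0 -0.02 0 0 0 -1; -0.03 0 -0.03 0 0 0 -1"
}}

```text
time: 34.12
position: [0.5597, 0.2995, 0.1712]
orientation: [0.0, 0.972, 0.235, -0.002]
force: [0.1, 0.6, 0.8]
finger_gap: 0.0001
grip_force: 0.0
```

Call:
{"op": "jog_arm", "data": {
  "series": "-0.03 0 -0.03 0 0 0 -1; -0.03 0 -0.03 0 0 0 -1; 0 0 0 0 0 0 -1; 0 0 0 0 0 0 -1; 0 0 0 0 0 0 -1"
}}

```text
time: 34.53
position: [0.5102, 0.2738, 0.2324]
orientation: [-0.0, 0.972, 0.235, 0.001]
force: [0.2, -0.0, -0.2]
finger_gap: -0.0001
grip_force: 0.0
```

```bash
python3 scr.py; python3 - <<'E'
from h import *
d=bot.get_image("side");save(d,"fin.png",(200,160,250,240),2.5)
E
```

```text
tip X -0.12794007561027798 Y 0.0015240811171820454 Z 0.2663988827536822 F [ 0.2 -0.  -0.2] Fx 0.14276039406918495
top 738 alpha 109.89267205979462 offset -0.0008764221794909516
side 706 alpha 109.786966306969 offset 0.001578734671011342
```

View pics/fin.png

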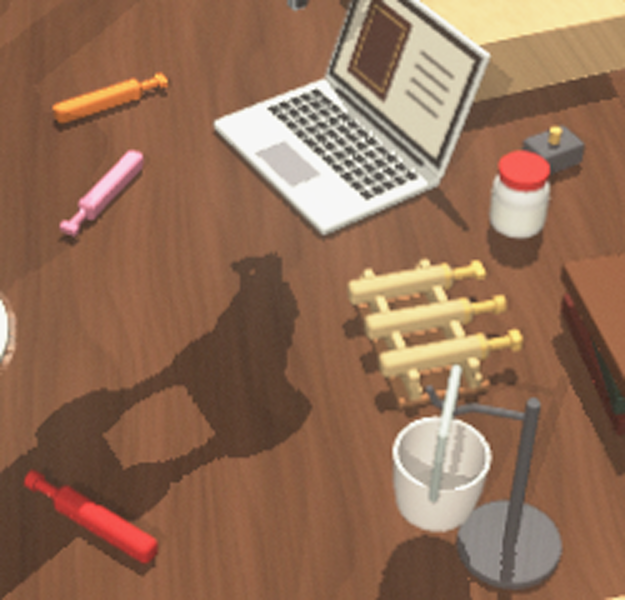

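The final picture shows the pot hanging (440,470), three tools in the notches (430,320), the screen open (400,80), and the jar and look-alikes untouched.

```bash
python3 -c "
from plant import bot
print(bot.finish_job())"
```

```text
the job is handed in; nothing more can be done
None
```

The job is handed in, though no verdict came back: the pot hangs on the hook, all three tools lie seated in the notches with stamps on the far side, the screen stands at about 110 degrees, and the jar and look-alikes were left alone.

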